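# Blow-dry the washed topping shakers

### The job

Lift every steel topping shaker off its hook on the drip rail and stand them all upright on the slotted metal drying deck. With all of them standing there, press the grey air pedal down to its stop, hold it down for two seconds to blow them dry, and let it come up; then stand all the shakers upright on the wooden board. Leave the cake, the bottle and the stack of plates alone.

Things in the scene. Friction and masses are not known exactly. Their poses are not given: they have to be found in the camera images.
- shaker1: steel topping shaker, 0.4 kg, one of up to four alike (None if absent): closed can 60 mm wide, 76 mm high, on a foot 72 mm wide; wires rise from it to a black grip block 14 mm (x) by 30 mm (y), 98 to 138 mm above the underside; pinch it across y from above, TCP about 138 mm above the underside. Over it a steel eye, see shaker2. Origin: centre of the underside, z up the can, x through the eye
- shaker2: shaker like shaker1. The eye over its grip block is as wide as the block; the slot, open along x, is 18 mm wide (y) and runs from 138 to 170 mm above the underside; overall height 178 mm. At the start the shakers hang by the eye on rail hooks, underside about 50 mm above the table. None if absent
- shaker3: shaker like shaker1, None if absent. Its can and foot are wider than the hook is clear of: once the eye has left the hook, raise it by no more than 60 mm until it has been drawn 73 mm or more from where it hung, or the can strikes the hook from below
- shaker4: shaker like shaker1, None if absent. Knocked while hanging, a shaker stays on its hook and swings for up to 15 s (period about 0.7 s): wait until it is still
- rail: fixed steel drip rail: a bar 12 mm thick along its y, 420 mm long, 212 mm above the table, on two posts, with four hooks at y = -135, -45, 45 and 135 mm that point along its -x (towards the robot). Origin on the table under the middle of the bar
- hook_tip (a point): upturned tip of the hook at y = 45 mm, all alike: an 8 mm rod, top 220 mm above the table, runs 48 mm out from the bar, then up to this tip, 52 mm out, 8 mm higher. A 20 mm collar sits on the rod 16 to 20 mm out. A shaker hangs 26 to 42 mm out: raise it 10 to 22 mm (16 is best: more jams), then draw it 40 mm along the rail's -x to free the eye
- deck: fixed drying deck: flat square aluminium plate 200 x 200 mm with dark slots, top face 6 mm above the table; room for four shakers two by two, about 94 mm apart, each with its whole foot on the plate. Origin: centre of its underside, axes along its sides. It and the wooden board lie left and right of the pedal, either way round
- board: fixed wooden board, plain and pale, 200 x 200 mm, top face 6 mm above the table. Origin: centre of its underside, axes along its sides
- pedal (a joint): angle of the hinged air pedal: 0 up (rest), 0.26 rad down at its stop; a spring brings it back. About 4 N on the tread starts it and about 13 N holds it at the stop
- pedal_tread (a point): point on top of the pedal's black ribbed tread, where to press, 85 mm from the hinge and about 58 mm above the table when up, about 36 mm at the stop; it moves with the pedal. The pedal is a grey plate 115 x 56 mm that slopes up from its hinge towards the robot; x here points from the tread towards the hinge
- pedal_hinge (a point): fixed point on the pedal's hinge line (along y), at the pedal's far end, 36 mm above the table
- cake: bystander: cake with fruit on a white stand, 150 mm wide, 150 mm high; origin at the centre of its foot
- bottle: bystander: green bottle, 66 mm wide, 200 mm high; origin at the centre of its foot
- plates: bystander: stack of small white plates, 120 mm wide, 43 mm high; origin at the centre of its underside
Things that resemble listed ones, but are neither listed nor needed, are in the scene too. What is shaped like the shaker2 but orange, pink or yellow is not meant.

How it is judged (in metres and radians):
On the way, in this order (a step that is already met when the one before it is completed fails the run):
1. all the shakers stand upright on the drying deck, let go (x of shaker1 in the frame of deck between -0.068 and 0.068 m and y of shaker1 in the frame of deck between -0.068 and 0.068 m and z of shaker1 in the frame of deck between 0.002 and 0.011 m and angle between each of shaker1, shaker2, shaker3, shaker4's own z axis and vertical below 0.12 rad and linear speed of each of shaker1, shaker2, shaker3, shaker4 below 0.05 m/s and x of shaker2 in the frame of deck between -0.068 and 0.068 m and y of shaker2 in the frame of deck between -0.068 and 0.068 m and z of shaker2 in the frame of deck between 0.002 and 0.011 m and x of shaker3 in the frame of deck between -0.068 and 0.068 m and y of shaker3 in the frame of deck between -0.068 and 0.068 m and z of shaker3 in the frame of deck between 0.002 and 0.011 m and x of shaker4 in the frame of deck between -0.068 and 0.068 m and y of shaker4 in the frame of deck between -0.068 and 0.068 m and z of shaker4 in the frame of deck between 0.002 and 0.011 m and contact force between the fingers and shaker1 below 0.3 N and contact force between the fingers and shaker2 below 0.3 N and contact force between the fingers and shaker3 below 0.3 N and contact force between the fingers and shaker4 below 0.3 N), for 0.2 s.
2. the air pedal is held at its stop for 1.5 s while all the shakers stand on the deck (value of joint pedal above 0.235 rad and x of shaker1 in the frame of deck between -0.068 and 0.068 m and y of shaker1 in the frame of deck between -0.068 and 0.068 m and z of shaker1 in the frame of deck between 0.002 and 0.011 m and angle between each of shaker1, shaker2, shaker3, shaker4's own z axis and vertical below 0.12 rad and linear speed of each of shaker1, shaker2, shaker3, shaker4 below 0.05 m/s and x of shaker2 in the frame of deck between -0.068 and 0.068 m and y of shaker2 in the frame of deck between -0.068 and 0.068 m and z of shaker2 in the frame of deck between 0.002 and 0.011 m and x of shaker3 in the frame of deck between -0.068 and 0.068 m and y of shaker3 in the frame of deck between -0.068 and 0.068 m and z of shaker3 in the frame of deck between 0.002 and 0.011 m and x of shaker4 in the frame of deck between -0.068 and 0.068 m and y of shaker4 in the frame of deck between -0.068 and 0.068 m and z of shaker4 in the frame of deck between 0.002 and 0.011 m), for 1.5 s.
At the end, for the whole second after the job is handed in: every shaker stands upright (within 7 degrees), at rest and released, with its whole foot on the wooden board; the pedal is up (x of shaker1 in the frame of board between -0.068 and 0.068 m and y of shaker1 in the frame of board between -0.068 and 0.068 m and z of shaker1 in the frame of board between 0.002 and 0.011 m and angle between each of shaker1, shaker2, shaker3, shaker4's own z axis and vertical below 0.12 rad and linear speed of each of shaker1, shaker2, shaker3, shaker4 below 0.05 m/s and x of shaker2 in the frame of board between -0.068 and 0.068 m and y of shaker2 in the frame of board between -0.068 and 0.068 m and z of shaker2 in the frame of board between 0.002 and 0.011 m and x of shaker3 in the frame of board between -0.068 and 0.068 m and y of shaker3 in the frame of board between -0.068 and 0.068 m and z of shaker3 in the frame of board between 0.002 and 0.011 m and x of shaker4 in the frame of board between -0.068 and 0.068 m and y of shaker4 in the frame of board between -0.068 and 0.068 m and z of shaker4 in the frame of board between 0.002 and 0.011 m and contact force between the fingers and shaker1 below 0.3 N and contact force between the fingers and shaker2 below 0.3 N and contact force between the fingers and shaker3 below 0.3 N and contact force between the fingers and shaker4 below 0.3 N and value of joint pedal below 0.04 rad); the robot touches nothing.
It fails at once if a bystander (cake, bottle, plates) is moved by more than 3 cm (distance of any of cake, bottle, plates from where it was at the start of the episode above 0.03 m).
Of shaker1, shaker2, shaker3, shaker4 only 3 to 4 are there at a start; the rules pass over those that are not, and their reading is None.
At some moment in a run one of shaker1, shaker2, shaker3, shaker4 may be knocked a few centimetres aside while the robot is not near it.
It also fails if it takes over 210 s, if anything falls off the work surface, if the arm or the gripper's body presses on something with over 40 N, if the wrist force passes 120 N, or if a joint passes its speed limit or range.

### The arm

A 6-joint arm with a two-finger parallel gripper is mounted at the origin on the work surface. World frame = base frame: x ahead of the robot, y to its left, z up, the work surface at z = 0. Lengths are in mm, angles in rad, forces in N, time in s.
With the tool pointing down it reaches from about 350 to 850 mm from the base axis. Payload 8.1 kg.
Tool frame: the origin (TCP) lies between the finger pads, 19 mm behind the fingertips; this is the grasp point; z points along the fingers, y is the line along which they close (so a half turn about z gives the same grasp; the last joint's range is limited). The gripper opens to 85 mm and grips with 20 to 120 N. Pads are 22 mm wide; open, the fingers measure 114 mm over their backs; the gripper's body (76 mm by 85 mm) begins 54 mm behind the grasp point. The pads swing forward as they close: fully open they stand 13 mm farther back than shut.
Start: joints at [-1.341, 0.13, 1.488, -0, 1.523, -0.085], TCP at [185.796, -570.513, 249.992] pointing down, gripper open.
Joint ranges: [-2.96, 2.96], [-0.89, 2.26], [0.02, 2.5], [-1.34, 4.48], [0, 2.73], [-2.66, 2.66]. Speed limits (rad/s): [2.39, 2.39, 2.79, 3.14, 3.14, 3.14].

### API

Orientations are given as [roll, pitch, yaw] about the fixed x, y, z axes, in that order (R = Rz(yaw) Ry(pitch) Rx(roll)).
In Python, from plant import robot, eyes gives the robot as it stands.
- The arm moves only by the shell command python3 -m inch 'ROWS' [FORCE]. ROWS is JSON, a list that holds one entry, the list of rows, each a list of 7 numbers: the closure, from -1 (fully open) to 1 (shut), then the shift along the tool's x, y, z in m, then the turn, a rotation vector about the tool's x, y, z in rad. A call has 1 to 10 rows; each row shifts and turns the commanded pose from where the row before left it, along the tool's axes as they then stand; what a row does not reach is not made up. A row lasts 1/12 s, in which the tool goes at most 41.7 mm and 7.16 degrees, less where a joint would pass 70% of its speed; a pose out of reach is approached as far as the arm can. A call with a gripper value outside its range is refused whole. The fingers move at their own pace and stop on an object; FORCE is the grip in N (left out, the last holds). Time passes only in rows, so rows that do not move let the fingers close. It gives the time, the measured TCP pose, the force, the opening and the grip force at its end, in the units of the state.
- robot.get_state(): the state, without advancing time (a new reading comes with each control period).
- eyes.capture(name): name is "side" or "top"; returns a dict with "frame" (400x640x3 uint8, red, green, blue), "K" (3x3 intrinsics, pixels), "k1" (the pictures are not rectified: a ray, as slopes to the right and down, at radius r is drawn at 1 + k1 r^2 times it, then the intrinsics apply), "cam_to_world" (4x4, takes a point from camera to world coordinates). Camera axes: x right, y up, looking along -z (the intrinsics and any distortion apply to the point x, -y, -z); pixel columns grow to the right and rows downward; lengths in mm; the calibration is good to about 2 mm. A picture is of the moment at which its call begins. There is no depth.
- robot.job_done(): hands the job in; it is judged then, once.
Trained networks look in a picture, given as the dict that the camera call returned (one of the last four; its "shot" number tells which), for a name from the list of things; names that differ only in an ending like _2 or _b are one class to them, and where a whole thing is asked for, a point or a joint stands for the part that bears it (a point fixed in the world has none). Each returns a list of dicts, best first, with "conf" (0 to 1); they miss things now and then, are a little off and sometimes report something else, mostly with a low value. They report only what shows in the picture. A call takes as long as a camera call. They do not tell look-alikes from the thing itself.
- eyes.boxes_of(picture, name): "bbox" ([left, top, right, bottom] in pixels, round what is visible of it).
- eyes.pinpoint(picture, name): "at" ([row, column] in pixels: a listed point, or the origin of a listed thing).
The state is a dict: "clock": time; "joint_pos": joint angles; "qd": joint speeds; "tau": joint torques, N m; "eef_pos": TCP position; "eef_rot": TCP orientation; "wrist_force": force on the tool from outside, world axes, zero at the start; "moment": the same for the moment, N m; "finger_gap": opening from 0.0 (shut) to 1.0 (fully open); "grip_force": force on a finger pad.
Only numpy, scipy, OpenCV 4.12 (cv2) and the standard library are available. Lean on these libraries where they do the work, as an engineer would, in place of code of your own. Each camera call takes 0.05 s, during which the arm holds its last target. There are 200 camera calls.

## Working session

There is one attempt and no reset: what is moved stays moved. The work goes in short steps, Python scripts to look and compute and a shell command to move; the robot and the scene stay as the last step left them, time stands still between calls to the robot, and variables do not carry over. Pictures are saved under pics/ and viewed, at most 14 in all, crops included, and the job is handed in when it is done.

```bash
mkdir -p pics; ls
cat > h.py <<'E'
import numpy as np, cv2
from plant import robot, eyes
def ray(p,rc):
    K=np.array(p["K"]);u=(rc[1]-K[0,2])/K[0,0];v=(rc[0]-K[1,2])/K[1,1]
    k=p["k1"];s=1.
    for _ in range(30):
        s=1+k*(u*u+v*v)/s/s
    T=np.array(p["cam_to_world"]);d=T[:3,:3]@np.array([u/s,-v/s,-1]);return T[:3,3],d
def atz(p,rc,z):
    o,d=ray(p,rc);return o+d*(z-o[2])/d[2]
def proj(p,X):
    T=np.array(p["cam_to_world"]);c=T[:3,:3].T@(np.array(X)-T[:3,3]);a=c[0]/-c[2];b=-c[1]/-c[2]
    s=1+p["k1"]*(a*a+b*b);K=np.array(p["K"]);return [K[1,1]*b*s+K[1,2],K[0,0]*a*s+K[0,2]]
def tri(p,a,q,b):
    o1,d1=ray(p,a);o2,d2=ray(q,b);t=np.linalg.lstsq(np.c_[d1,-d2],o2-o1,rcond=None)[0]
    x,y=o1+d1*t[0],o2+d2*t[1];return (x+y)/2,np.linalg.norm(x-y)
def save(p,n,box=None,s=1):
    f=p["frame"][:,:,::-1]
    if box: f=f[box[1]:box[3],box[0]:box[2]]
    cv2.imwrite("pics/"+n,cv2.resize(f,None,fx=s,fy=s,interpolation=cv2.INTER_CUBIC))
E
python3 - <<'E'
from h import *
np.set_printoptions(precision=1,suppress=True)
P={n:eyes.capture(n) for n in("top","side")}
for n,p in P.items():
    save(p,n+"0.png",None,1.25); print(n,np.array(p["cam_to_world"]),p["K"][0][0],p["k1"])
    for t in ["shaker1","rail","hook_tip","deck","board","pedal_tread","pedal_hinge","cake","bottle","plates"]:
        print(n,t,[(np.round(d["at"]).tolist(),round(d["conf"],2)) for d in eyes.pinpoint(p,t)],"BOX",[np.round(d["bbox"]).tolist() for d in eyes.boxes_of(p,t)] if t not in("pedal_hinge","hook_tip") else "")
print(robot.get_state())
E
```

```text
pics
top [[   0.     1.    -0.1  513.1]
 [  -1.     0.    -0.    -4.1]
 [  -0.     0.1    1.  1550.4]
 [   0.     0.     0.     1. ]] 394.9212938544252 -0.07475525097045632
top shaker1 [([168.0, 320.0], 0.85), ([191.0, 361.0], 0.77), ([151.0, 295.0], 0.71), ([192.0, 311.0], 0.69), ([193.0, 400.0], 0.66), ([192.0, 290.0], 0.65), ([192.0, 335.0], 0.63), ([170.0, 345.0], 0.61)] BOX [[280.0, 181.0, 301.0, 200.0], [337.0, 153.0, 353.0, 177.0], [393.0, 181.0, 417.0, 202.0], [314.0, 155.0, 327.0, 173.0], [289.0, 138.0, 307.0, 160.0], [350.0, 183.0, 370.0, 205.0], [302.0, 184.0, 325.0, 201.0], [326.0, 185.0, 343.0, 199.0]]
top rail [] BOX [[262.0, 162.0, 385.0, 199.0]]
top hook_tip [([189.0, 308.0], 0.9)] BOX 
top deck [([240.0, 382.0], 0.65)] BOX [[356.0, 213.0, 413.0, 272.0], [237.0, 212.0, 297.0, 273.0]]
top board [([242.0, 266.0], 0.9)] BOX [[240.0, 211.0, 298.0, 275.0]]
top pedal_tread [([248.0, 324.0], 0.98)] BOX [[317.0, 224.0, 331.0, 259.0]]
top pedal_hinge [([224.0, 327.0], 0.62)] BOX 
top cake [([219.0, 204.0], 0.7)] BOX [[173.0, 200.0, 216.0, 241.0], [281.0, 182.0, 300.0, 199.0]]

[... 1098 characters left out ...]
326.0, 152.0, 376.0, 302.0]]
side pedal_hinge [([241.0, 290.0], 0.62)] BOX 
side cake [([163.0, 280.0], 0.86), ([206.0, 326.0], 0.23)] BOX [[261.0, 124.0, 300.0, 173.0]]
side bottle [([383.0, 352.0], 0.59)] BOX [[339.0, 327.0, 374.0, 394.0]]
side plates [([221.0, 329.0], 0.55)] BOX [[244.0, 366.0, 301.0, 398.0]]
{'clock': 1.9, 'joint_pos': array([-1.3,  0.1,  1.5,  0. ,  1.5, -0.1]), 'qd': array([-0., -0.,  0., -0., -0.,  0.]), 'tau': array([ -0. , -56.9, -50.1,  -0. ,   0. ,  -0. ]), 'eef_pos': array([ 185.8, -570.5,  250. ]), 'eef_rot': array([-3.1, -0. ,  0.3]), 'wrist_force': array([-0.3, -0.7,  0.2]), 'moment': array([ 0., -0.,  0.]), 'grip_force': 0.0, 'finger_gap': 0.9958927060454844}
```

Run:
```python
import cv2,numpy as np
a=cv2.imread("pics/top0.png");b=cv2.imread("pics/side0.png")
a=cv2.resize(a[150:400,180:620],None,fx=1.6,fy=1.6)   # in 1.25 scale
cv2.imwrite("pics/ctop.png",a)
b=cv2.resize(b[130:500,260:560],None,fx=1.6,fy=1.6)
cv2.imwrite("pics/cside.png",b)
```

```text
(no output)
```

View pics/ctop.png

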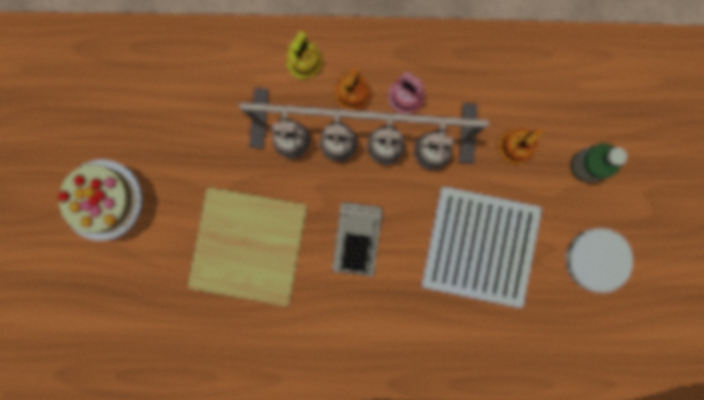

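View pics/cside.png

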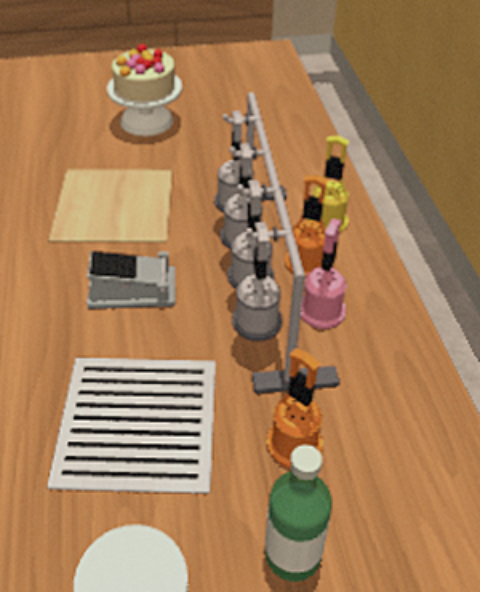

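The pictures show four steel shakers on the rail (top view row ~192, columns 290, 311, 335 and 361). The look-alikes are yellow (151,295), orange (168,320), pink (170,345) and orange (193,400), and none of those is wanted. The board is left of the pedal at (242,266), the deck right at (240,382).

```bash
cat > meas.py <<'E'
from h import *
np.set_printoptions(precision=1,suppress=True)
def shakers(p,q):
    A=[d["at"] for d in eyes.pinpoint(p,"shaker1")];B=[d["at"] for d in eyes.pinpoint(q,"shaker1")]
    out=[]
    for a in A:
        c=[]
        for b in B:
            x,r=tri(p,a,q,b); c.append((r,x))
        r,x=min(c,key=lambda t:t[0]); out.append((x,r,a))
    return out
E
python3 - <<'E'
from meas import *
p=eyes.capture("top");q=eyes.capture("side")
for x,r,a in sorted(shakers(p,q),key=lambda t:t[0][1]): print("shaker",x,round(r,1),np.round(a,1))
f=cv2.cvtColor(p["frame"],cv2.COLOR_RGB2HSV).astype(int)
for n,box in (("board",(236,208,302,278)),("deck",(350,208,418,278))):
    l,t,r,b=box;H=f[t:b,l:r]
    m=((H[...,2]>140)&(H[...,0]>18)&(H[...,1]<150)) if n=="board" else (H[...,1]<60)&(H[...,2]>110)
    m=cv2.morphologyEx(m.astype(np.uint8),cv2.MORPH_CLOSE,np.ones((5,5)))
    c=max(cv2.findContours(m,0,1)[0],key=cv2.contourArea)
    w=np.array([atz(p,(v[0][1]+t,v[0][0]+l),6)[:2] for v in c],np.float32)
    print(n,cv2.minAreaRect(w))
for t in ["deck","board","pedal_tread","pedal_hinge","hook_tip"]:
    a=eyes.pinpoint(p,t);b=eyes.pinpoint(q,t);z={"deck":0,"board":0,"pedal_tread":58,"pedal_hinge":36,"hook_tip":228}[t]
    print(t,[atz(p,d["at"],z) for d in a],[atz(q,d["at"],z) for d in b],[tri(p,c["at"],q,d["at"]) for c in a for d in b])
for rc in ((120+52.5,144+120),(120+62,144+244)): print("bar end",atz(p,rc,212))
save(p,"rail.png",(255,140,385,215),6)
save(q,"rails.png",(305,150,395,280),5)
E
```

```text
shaker [ 693.4 -313.6   -6.1] 9.0 [191.2 402. ]
shaker [ 669.6 -130.6  121.7] 1.2 [193.7 358.7]
shaker [768.1 -82.4  91.1] 14.5 [166.4 345.7]
shaker [678.6 -38.1 108.9] 0.9 [191.4 333.2]
shaker [795.4  13.   -5.7] 4.3 [164.7 320.3]
shaker [672.   42.8 116.2] 11.0 [193.9 310.9]
shaker [845.8  96.4  14. ] 0.2 [151.4 299.4]
shaker [688.7 132.5  41. ] 12.7 [191.4 288.3]
board ((483.8727722167969, 216.6105194091797), (207.17750549316406, 198.4476776123047), 80.99175262451172)
deck ((491.82647705078125, -243.9940643310547), (199.75062561035156, 199.95843505859375), 79.29440307617188)
deck [array([ 512.3, -229.8,    0. ])] [array([ 497.5, -247. ,    0. ])] [(array([ 504.8, -232.8,  -20.5]), np.float64(14.971089049231768))]
board [] [array([474.9, 205.4,   0. ]), array([ 685.7, -107.4,    0. ])] []
pedal_tread [array([472.6,   6.4,  58. ])] [array([477.6,  -3.5,  58. ])] [(array([474.8,   6.5,  48.5]), np.float64(4.89046079917378))]
pedal_hinge [array([552.5, -23.5,  36. ])] [array([554.7, -20.3,  36. ]), array([688.6,  51.1,  36. ])] [(array([553.5, -23.5,  39.2]), np.float64(2.0854926671609397)), (array([609.6, -33.1, 121.8]), np.float64(120.5043341316038))]
hook_tip [array([666.7,  39. , 228. ])] [array([675.7,  33.1, 228. ])] [(array([672. ,  38.6, 223.9]), np.float64(9.479748889706647))]
bar end [726.8 203.2 212. ]
bar end [ 702.7 -222.7  212. ]
```

View pics/rail.png

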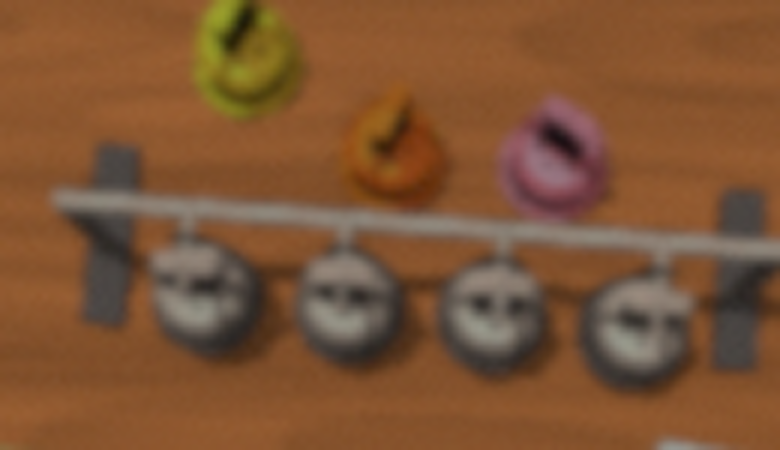

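View pics/rails.png

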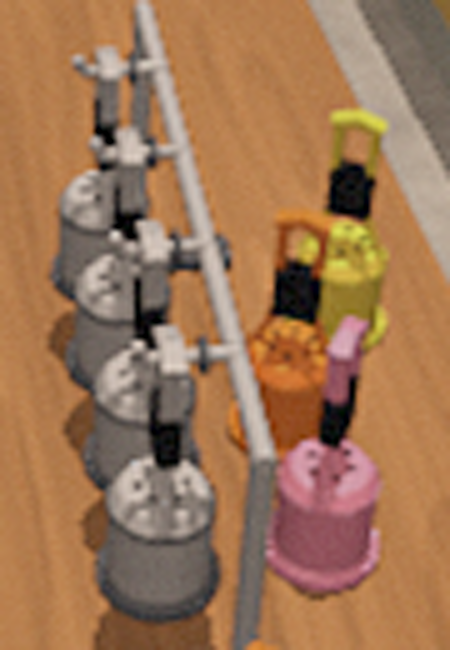

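```bash
cat >> h.py <<'E'
def railpt(x,y,z): # rail pose in rail.npy: x,y,yaw
    r=np.load("rail.npy");c,s=np.cos(r[2]),np.sin(r[2]);return np.array([r[0]+c*x-s*y,r[1]+s*x+c*y,z])
E
python3 - <<'E'
from meas import *
p=eyes.capture("top");q=eyes.capture("side")
f=cv2.cvtColor(p["frame"],cv2.COLOR_RGB2HSV).astype(int)
pts=[]
for c in range(268,384):
    r0=int(173+(c-264)*.069)
    w=np.array([max(0,80-f[r,c,1]) * (f[r,c,2]>100) for r in range(r0-4,r0+5)],float)
    if w.sum()>0: pts.append(atz(p,((w*np.arange(r0-4,r0+5)).sum()/w.sum(),c),214)[:2])
pts=np.array(pts)
vx,vy,x0,y0=cv2.fitLine(pts.astype(np.float32),cv2.DIST_HUBER,0,.01,.01).ravel()
if vy<0:vx,vy=-vx,-vy
yaw=np.arctan2(-vx,vy);print("yaw",yaw)
n=np.array([vx,vy]);o=np.array([x0,y0])
s=[]
for c,yy in zip((286.3,312.8,338.8,365),(135,45,-45,-135)):
    w=atz(p,(181,c),220)[:2]; s.append((w-o)@n-yy)
print(s); O=o+n*np.mean(s);print("rail",O)
np.save("rail.npy",[*O,yaw])
a=cv2.resize(p["frame"][140:215,255:385,::-1],None,fx=6,fy=6,interpolation=2);b=cv2.resize(q["frame"][145:285,300:400,::-1],None,fx=4,fy=4,interpolation=2)
for im,pp,l,t,k in((a,p,255,140,6),(b,q,300,145,4)):
    def P(X): r,c=proj(pp,X);return int((c-l+.5)*k),int((r-t+.5)*k)
    cv2.line(im,P(railpt(0,-210,212)),P(railpt(0,210,212)),(0,0,255),1)
    for y in(-135,-45,45,135):
        cv2.line(im,P(railpt(0,y,216)),P(railpt(-50,y,216)),(0,255,0),1); cv2.circle(im,P(railpt(-34,y,50)),4,(255,0,0),1)
        cv2.circle(im,P(railpt(-52,y,228)),4,(255,255,0),1)
        cv2.line(im,P(railpt(-34,y-15,228)),P(railpt(-34,y+15,228)),(255,0,255),1)
h=max(a.shape[0],b.shape[0]);out=np.zeros((h,a.shape[1],3),np.uint8);out[:a.shape[0]]=a
cv2.imwrite("pics/ova.png",a);cv2.imwrite("pics/ovb.png",b)
for y in(-135,-45,45,135):print(railpt(-34,y,188))
E
```

```text
yaw -0.051776722
[np.float64(-3.163669224636294), np.float64(-3.1414733578672838), np.float64(-1.3026912756516467), np.float64(-0.19915146364061798)]
rail [715.  -10.1]
[ 674.1 -143.2  188. ]
[678.8 -53.3 188. ]
[683.4  36.6 188. ]
[688.1 126.5 188. ]
```

View pics/ova.png

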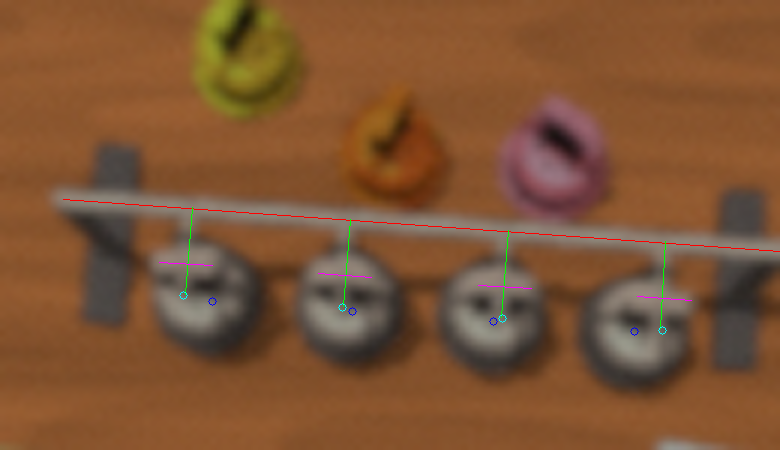

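View pics/ovb.png

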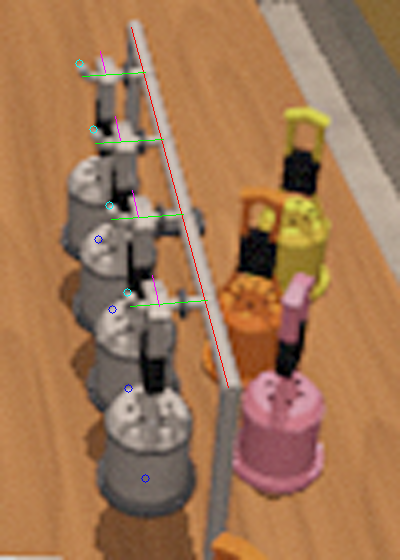

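```bash
cat > d.py <<'E'
import sys; from h import *
# print tool-axis shift (m) from now to world targets "x,y,z" chained
from scipy.spatial.transform import Rotation as R
s=robot.get_state();print("t",round(s["clock"],2),"pos",np.round(s["eef_pos"],1),"rpy",np.round(s["eef_rot"],4),"gap",round(s["finger_gap"],3),"q6",round(s["joint_pos"][5],2),"F",np.round(s["wrist_force"],1))
c=s["eef_pos"];r=R.from_euler("xyz",[np.pi,0,-0.0518])
for a in sys.argv[1:]:
    t=np.array([float(v) for v in a.split(",")]);print(a,np.round(r.inv().apply(t-c)/1000,4));c=t
E
python3 d.py; python3 -m inch '[[[-1,0,0,-0.04,0,0,0],[-1,0,0,-0.04,0,0,0],[-1,0,0,-0.015,0,0,0]]]' 40
```

```text
t 2.7 pos [ 185.8 -570.5  250. ] rpy [-3.1415 -0.      0.3148] gap 1.0 q6 -0.09 F [-0.4 -0.7  0.4]
clock: 2.95
eef_pos: [186.1, -571.6, 351.1]
eef_rot: [3.135, 0.001, 0.315]
wrist_force: [0.7, -0.7, 2.2]
finger_gap: 0.997
grip_force: 0.0
```

```bash
python3 -m inch '[[[-1,0,0,0,0,0,0.122],[-1,0,0,0,0,0,0.122],[-1,0,0,0,0,0,0.1226],[-1,0,0,0,0,0,0],[-1,0,0,0,0,0,0]]]'; python3 d.py 437,-281.5,345 674.1,-143.2,345 674.1,-143.2,188
```

```text
clock: 3.37
eef_pos: [185.8, -570.5, 344.9]
eef_rot: [-3.142, 0.0, -0.048]
wrist_force: [1.0, -0.7, -0.2]
finger_gap: 1.004
grip_force: 0.0
t 3.37 pos [ 185.8 -570.5  344.9] rpy [-3.1415  0.     -0.0478] gap 1.004 q6 0.28 F [ 1.  -0.7 -0.2]
437,-281.5,345 [ 2.359e-01 -3.016e-01 -1.000e-04]
674.1,-143.2,345 [ 0.2296 -0.1504 -0.    ]
674.1,-143.2,188 [ 0.    -0.     0.157]
```

```bash
for i in 1; do python3 -m inch '[[[-1,0.0233,-0.0226,0,0,0,0.004],[-1,0.0233,-0.0226,0,0,0,0],[-1,0.0233,-0.0226,0,0,0,0],[-1,0.0233,-0.0226,0,0,0,0],[-1,0.0233,-0.0226,0,0,0,0],[-1,0.0233,-0.0226,0,0,0,0],[-1,0.0233,-0.0226,0,0,0,0],[-1,0.0233,-0.0226,0,0,0,0],[-1,0.0233,-0.0226,0,0,0,0],[-1,0.0233,-0.0226,0,0,0,0]]]'; done
python3 -m inch '[[[-1,0.0233,-0.0226,0,0,0,0],[-1,0.0233,-0.0226,0,0,0,0],[-1,0.0233,-0.0226,0,0,0,0],[-1,0.0233,-0.0226,0,0,0,0],[-1,0.0233,-0.0226,0,0,0,0],[-1,0.0233,-0.0226,0,0,0,0],[-1,0.0233,-0.0226,0,0,0,0],[-1,0.0233,-0.0226,0,0,0,0],[-1,0,0,0,0,0,0],[-1,0,0,0,0,0,0]]]'; python3 d.py 674.1,-143.2,345
```

```text
clock: 4.2
eef_pos: [432.0, -356.5, 345.0]
eef_rot: [3.142, -0.0, -0.051]
wrist_force: [0.7, -0.2, 0.1]
finger_gap: 1.0
grip_force: 0.0
clock: 5.03
eef_pos: [628.0, -186.1, 344.0]
eef_rot: [-3.141, 0.001, -0.049]
wrist_force: [-0.8, -1.3, -0.5]
finger_gap: 1.001
grip_force: 0.0
t 5.03 pos [ 628.  -186.1  344. ] rpy [-3.1412e+00  1.3000e-03 -4.9000e-02] gap 1.001 q6 1.25 F [-0.8 -1.3 -0.5]
674.1,-143.2,345 [ 0.0438 -0.0452 -0.001 ]
```

```bash
python3 -m inch '[[[-1,0.022,-0.0226,0,0,0,0],[-1,0.022,-0.0226,0,0,0,0],[-1,0,0,0.037,0,0,0],[-1,0,0,0.037,0,0,0],[-1,0,0,0,0,0,0],[-1,0,0,0,0,0,0],[-1,0,0,0,0,0,0]]]'; python3 d.py 674.1,-143.2,270
python3 - <<'E'
from h import *
q=eyes.capture("side");p=eyes.capture("top")
a=cv2.resize(q["frame"][120:280,290:410],None,fx=3.5,fy=3.5,interpolation=2)[:,:,::-1]
b=cv2.resize(p["frame"][140:240,290:400],None,fx=3,fy=3,interpolation=2)[:,:,::-1]
o=np.zeros((560,760,3),np.uint8);o[:a.shape[0],:a.shape[1]]=a;o[:b.shape[0],425:425+b.shape[1]]=b;cv2.imwrite("pics/hover1.png",o)
E
```

```text
clock: 5.62
eef_pos: [673.5, -146.0, 273.2]
eef_rot: [3.141, -0.001, -0.056]
wrist_force: [1.0, -0.4, 1.0]
finger_gap: 1.001
grip_force: 0.0
t 5.62 pos [ 673.5 -146.   273.2] rpy [ 3.141e+00 -1.400e-03 -5.580e-02] gap 1.001 q6 1.34 F [ 1.  -0.4  1. ]
674.1,-143.2,270 [ 0.0004 -0.0029  0.0032]
```

View pics/hover1.png

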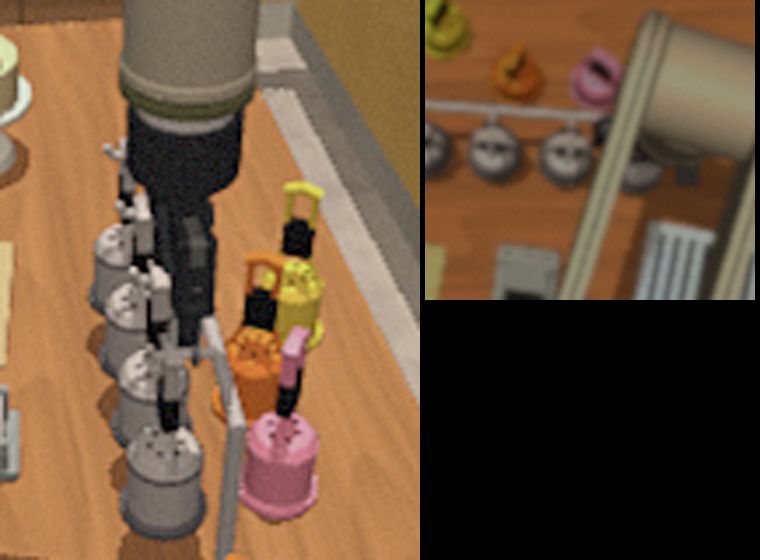

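Run:
```python
from h import *
q=eyes.capture("side")
for X in ([673.5,-195,254],[673.5,-195,300],[673.5,-146,228],[673.5,-146,188],[673.5,-97,254],[674,-146,50]):
    r,c=proj(q,X);print(X,round((c-290)*3.5),round((r-120)*3.5))
```

```text
[673.5, -195, 254] 185 361
[673.5, -195, 300] 189 309
[673.5, -146, 228] 169 343
[673.5, -146, 188] 167 383
[673.5, -97, 254] 157 273
[674, -146, 50] 161 507
```

Run:
```python
from h import *
s=robot.get_state();print(s["eef_pos"],s["qd"])
q=eyes.capture("side")
k=9;l,t=315,170
a=cv2.resize(q["frame"][t:t+62,l:l+60],None,fx=k,fy=k,interpolation=2)[:,:,::-1].copy()
x,y,z=s["eef_pos"]
def L(A,B,col):
    P=[tuple(int(v) for v in ((proj(q,X)[1]-l+.5)*k,(proj(q,X)[0]-t+.5)*k)) for X in(A,B)];cv2.line(a,*P,col,1)
for dx in(-11,11): L((x+dx,y-50,z-6),(x+dx,y-50,z+54),(0,0,255)); L((x+dx,y+50,z-6),(x+dx,y+50,z+54),(0,160,255))
for dx in(-34-7,-34+7): L(railpt(dx,-150,148),railpt(dx,-150,228),(0,255,0))
L(railpt(0,-135,216),railpt(-48,-135,216),(255,255,0))
cv2.imwrite("pics/z1.png",a)
```

```text
[ 674.69312614 -145.9675734   275.08238303] [ 0.00391872  0.00397815  0.0076283   0.00086234 -0.00678933  0.00415314]
```

View pics/z1.png

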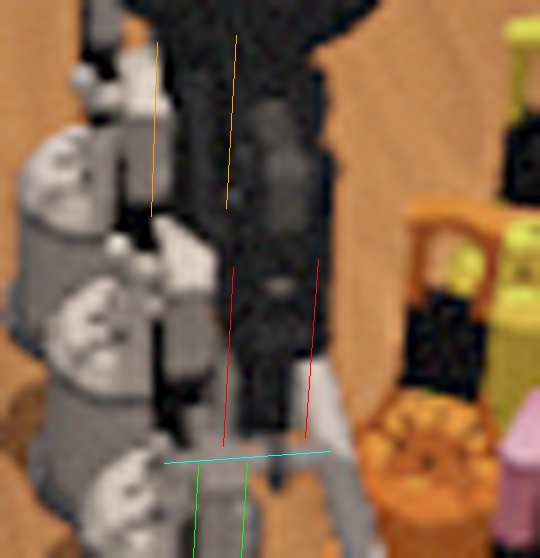

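The crop shows the open fingers (near finger at crop 280,350) lined up in x with the nearest steel shaker's eye and grip (crop 225,500), so I descend and grip.

```bash
python3 -m inch '[[[-1,0,-0.003,0.028,0,0,0],[-1,0,0,0.028,0,0,0],[-1,0,0,0.027,0,0,0],[-1,0,0,0,0,0,0],[-1,0,0,0,0,0,0],[-1,0,0,0,0,0,0]]]'; python3 -m inch '[[[1,0,0,0,0,0,0],[1,0,0,0,0,0,0],[1,0,0,0,0,0,0],[1,0,0,0,0,0,0],[1,0,0,0,0,0,0],[1,0,0,0,0,0,0],[1,0,0,0,0,0,0],[1,0,0,0,0,0,0],[1,0,0,0,0,0,0]]]' 40
```

```text
clock: 6.32
eef_pos: [674.8, -142.3, 190.8]
eef_rot: [3.141, -0.003, -0.056]
wrist_force: [0.5, -0.2, -0.3]
finger_gap: 0.998
grip_force: 0.0
clock: 7.07
eef_pos: [674.2, -142.7, 189.0]
eef_rot: [3.141, -0.002, -0.056]
wrist_force: [-0.2, -4.0, 5.4]
finger_gap: 0.341
grip_force: 40.5
```

```bash
python3 -m inch '[[[1,0,0,-0.008,0,0,0],[1,0,0,-0.008,0,0,0],[1,0,0,0,0,0,0],[1,0,0,0,0,0,0],[1,0,0,0,0,0,0]]]'; python3 -m inch '[[[1,-0.015,0,0,0,0,0],[1,-0.015,0,0,0,0,0],[1,-0.015,0,0,0,0,0],[1,-0.015,0,0,0,0,0],[1,-0.02,0,0,0,0,0],[1,-0.02,0,0,0,0,0],[1,-0.02,0,0,0,0,0],[1,0,0,0,0,0,0],[1,0,0,0,0,0,0]]]'; python3 d.py 555,-137,345 437,-281.5,345 437,-281.5,146
```

```text
clock: 7.48
eef_pos: [673.6, -141.7, 203.5]
eef_rot: [-3.141, 0.001, -0.056]
wrist_force: [-0.2, -0.7, -3.5]
finger_gap: 0.341
grip_force: 40.0
clock: 8.23
eef_pos: [553.0, -135.0, 203.5]
eef_rot: [-3.141, 0.001, -0.056]
wrist_force: [1.5, 0.3, -2.7]
finger_gap: 0.348
grip_force: 40.0
t 8.23 pos [ 553.  -135.   203.5] rpy [-3.1413e+00  8.0000e-04 -5.6100e-02] gap 0.348 q6 1.3 F [ 1.5  0.3 -2.7]
555,-137,345 [ 0.0021  0.0019 -0.1415]
437,-281.5,345 [-0.1104  0.1504  0.    ]
437,-281.5,146 [ 0.    -0.     0.199]
```

```bash
python3 -m inch '[[[1,-0.018,0.0254,0,0,0,0],[1,-0.018,0.0254,0,0,0,0],[1,-0.018,0.0254,0,0,0,0],[1,-0.018,0.0254,0,0,0,0],[1,-0.018,0.0254,0,0,0,0],[1,-0.018,0.0254,0,0,0,0],[1,0,0,0,0,0,0],[1,0,0,0,0,0,0]]]'; python3 -m inch '[[[1,0,0,0.015,0,0,0],[1,0,0,0.015,0,0,0],[1,0,0,0.015,0,0,0],[1,0,0,0.008,0,0,0],[1,0,0,0.002,0,0,0],[1,0,0,0.001,0,0,0],[1,0,0,0.001,0,0,0],[1,0,0,0,0,0,0],[1,0,0,0,0,0,0]]]'
```

```text
clock: 8.9
eef_pos: [437.4, -282.8, 204.0]
eef_rot: [3.142, -0.0, -0.059]
wrist_force: [1.6, -0.3, -2.4]
finger_gap: 0.345
grip_force: 41.4
clock: 9.65
eef_pos: [438.2, -281.7, 148.0]
eef_rot: [3.141, -0.001, -0.056]
wrist_force: [-0.2, -0.4, -2.9]
finger_gap: 0.345
grip_force: 41.4
```

```bash
python3 -m inch '[[[1,0,0,0.001,0,0,0],[1,0,0,0.001,0,0,0],[1,0,0,0,0,0,0],[1,0,0,0,0,0,0]]]'; python3 d.py
```

```text
clock: 9.98
eef_pos: [437.9, -281.8, 145.7]
eef_rot: [3.141, -0.001, -0.056]
wrist_force: [0.1, -0.2, 1.9]
finger_gap: 0.344
grip_force: 41.9
t 9.98 pos [ 437.9 -281.8  145.7] rpy [ 3.1409e+00 -1.0000e-03 -5.5900e-02] gap 0.344 q6 0.96 F [ 0.1 -0.2  1.9]
```

```bash
python3 -m inch '[[[-1,0,0,0,0,0,0],[-1,0,0,0,0,0,0],[-1,0,0,0,0,0,0],[-1,0,0,0,0,0,0],[-1,0,0,0,0,0,0],[-1,0,0,-0.02,0,0,0],[-1,0,0,-0.04,0,0,0],[-1,0,0,-0.04,0,0,0],[-1,0,0,-0.04,0,0,0],[-1,0,0,-0.04,0,0,0]]]'; python3 -m inch '[[[-1,0,0,-0.02,0,0,0],[-1,0,0,0,0,0,0],[-1,0,0,0,0,0,0]]]'; python3 d.py 678.8,-53.3,345 678.8,-53.3,188
```

```text
clock: 10.82
eef_pos: [437.3, -281.1, 326.8]
eef_rot: [-3.142, 0.0, -0.056]
wrist_force: [0.6, -1.6, -0.8]
finger_gap: 1.002
grip_force: 0.0
clock: 11.07
eef_pos: [438.2, -281.9, 346.8]
eef_rot: [3.139, -0.003, -0.056]
wrist_force: [0.3, 0.5, -0.6]
finger_gap: 0.999
grip_force: 0.0
t 11.07 pos [ 438.2 -281.9  346.8] rpy [ 3.1395e+00 -3.0000e-03 -5.5800e-02] gap 0.999 q6 0.96 F [ 0.3  0.5 -0.6]
678.8,-53.3,345 [ 0.2284 -0.2408  0.0018]
678.8,-53.3,188 [ 0.    -0.     0.157]
```

```bash
python3 -m inch '[[[-1,0.0228,-0.0241,0,0,0,-0.004],[-1,0.0228,-0.0241,0,0,0,0],[-1,0.0228,-0.0241,0,0,0,0],[-1,0.0228,-0.0241,0,0,0,0],[-1,0.0228,-0.0241,0,0,0,0],[-1,0.0228,-0.0241,0,0,0,0],[-1,0.0228,-0.0241,0,0,0,0],[-1,0.0228,-0.0241,0,0,0,0],[-1,0.0228,-0.0241,0,0,0,0],[-1,0.0228,-0.0241,0,0,0,0]]]'; python3 -m inch '[[[-1,0,0,0,0,0,0],[-1,0,0,0,0,0,0],[-1,0,0,0,0,0,0],[-1,0,0,0,0,0,0]]]'; python3 d.py 678.8,-53.3,188
python3 - <<'E'
from meas import *
p=eyes.capture("top");q=eyes.capture("side")
for x,r,a in sorted(shakers(p,q),key=lambda t:t[0][1]): print("shaker",x,round(r,1),np.round(a,1),atz(p,a,6))
E
```

```text
clock: 11.9
eef_pos: [678.2, -51.2, 342.1]
eef_rot: [-3.141, 0.004, -0.052]
wrist_force: [0.0, -0.3, 0.7]
finger_gap: 1.002
grip_force: 0.0
clock: 12.23
eef_pos: [677.2, -53.5, 344.2]
eef_rot: [3.141, 0.001, -0.053]
wrist_force: [-0.7, -0.0, -0.5]
finger_gap: 0.995
grip_force: 0.0
t 12.23 pos [677.2 -53.5 344.2] rpy [ 3.1414e+00  1.4000e-03 -5.2700e-02] gap 0.995 q6 1.47 F [-0.7 -0.  -0.5]
678.8,-53.3,188 [ 0.0016 -0.0002  0.1562]
shaker [ 689.  -320.3    3.6] 9.7 [194.4 403.8] [ 683.9 -319.     6. ]
shaker [ 444.  -281.1   13.4] 13.8 [253.9 394.2] [ 450.6 -282.1    6. ]
shaker [659.6 -41.6 184.3] 5.0 [195.  334.6] [675.8 -46.2   6. ]
shaker [791.3  17.8  -9.3] 9.2 [167.5 318.8] [784.1  18.3   6. ]
shaker [676.3  42.7 113.3] 5.0 [192.  311.1] [685.8  46.4   6. ]
shaker [ 871.9  128.5 -238.1] 13.9 [155.9 296.1] [829.  109.6   6. ]
shaker [ 728.2  141.9 -171.3] 3.8 [186.9 290.8] [704.4 127.    6. ]
shaker [ 669.5  533.2 -275.1] 209.3 [221.7 202.5] [559.3 471.7   6. ]
```

Shaker 1 stands on the deck at about (444,-281). Next one.

```bash
python3 -m inch '[[[-1,0.0016,0,0.04,0,0,0],[-1,0,0,0.04,0,0,0],[-1,0,0,0.04,0,0,0],[-1,0,0,0.036,0,0,0],[-1,0,0,0,0,0,0],[-1,0,0,0,0,0,0],[-1,0,0,0,0,0,0]]]';  python3 -m inch '[[[1,0,0,0,0,0,0],[1,0,0,0,0,0,0],[1,0,0,0,0,0,0],[1,0,0,0,0,0,0],[1,0,0,0,0,0,0],[1,0,0,0,0,0,0],[1,0,0,0,0,0,0],[1,0,0,0,0,0,0],[1,0,0,0,0,0,0]]]' 40
```

```text
clock: 13.02
eef_pos: [680.3, -53.1, 191.7]
eef_rot: [3.141, -0.003, -0.052]
wrist_force: [0.5, -0.9, 1.2]
finger_gap: 0.997
grip_force: 0.0
clock: 13.77
eef_pos: [680.1, -53.0, 190.2]
eef_rot: [3.141, -0.002, -0.052]
wrist_force: [0.1, -0.9, 6.5]
finger_gap: 0.349
grip_force: 40.5
```

```bash
python3 -m inch '[[[1,0,0,-0.008,0,0,0],[1,0,0,-0.008,0,0,0],[1,0,0,0,0,0,0],[1,0,0,0,0,0,0],[1,0,0,0,0,0,0]]]'; python3 -m inch '[[[1,-0.015,0,0,0,0,0],[1,-0.015,0,0,0,0,0],[1,-0.015,0,0,0,0,0],[1,-0.015,0,0,0,0,0],[1,-0.02,0,0,0,0,0],[1,-0.02,0,0,0,0,0],[1,-0.02,0,0,0,0,0],[1,0,0,0,0,0,0],[1,0,0,0,0,0,0]]]'; python3 d.py 454.5,-189,204 454.5,-189,145.5
```

```text
clock: 14.18
eef_pos: [679.3, -52.6, 204.6]
eef_rot: [-3.141, 0.001, -0.052]
wrist_force: [-0.6, 0.5, -3.2]
finger_gap: 0.344
grip_force: 40.9
clock: 14.93
eef_pos: [558.8, -46.4, 204.6]
eef_rot: [-3.141, 0.001, -0.052]
wrist_force: [0.2, 0.5, -3.6]
finger_gap: 0.342
grip_force: 41.0
t 14.93 pos [558.8 -46.4 204.6] rpy [-3.1414e+00  6.0000e-04 -5.1900e-02] gap 0.342 q6 1.45 F [ 0.2  0.5 -3.6]
454.5,-189,204 [-0.0968  0.1478  0.0006]
454.5,-189,145.5 [ 0.     -0.      0.0585]
```

```bash
python3 -m inch '[[[1,-0.0161,0.0246,0,0,0,0],[1,-0.0161,0.0246,0,0,0,0],[1,-0.0161,0.0246,0,0,0,0],[1,-0.0161,0.0246,0,0,0,0],[1,-0.0161,0.0246,0,0,0,0],[1,-0.0161,0.0246,0,0,0,0],[1,0,0,0,0,0,0],[1,0,0,0,0,0,0]]]'; python3 -m inch '[[[1,0,0,0.015,0,0,0],[1,0,0,0.015,0,0,0],[1,0,0,0.015,0,0,0],[1,0,0,0.008,0,0,0],[1,0,0,0.002,0,0,0],[1,0,0,0.001,0,0,0],[1,0,0,0.001,0,0,0],[1,0,0,0.001,0,0,0],[1,0,0,0,0,0,0],[1,0,0,0,0,0,0]]]'
```

```text
clock: 15.6
eef_pos: [455.6, -190.3, 205.2]
eef_rot: [3.141, -0.001, -0.055]
wrist_force: [-0.1, 0.6, -2.6]
finger_gap: 0.347
grip_force: 41.7
clock: 16.43
eef_pos: [455.9, -189.1, 147.6]
eef_rot: [3.141, -0.001, -0.052]
wrist_force: [-0.3, 0.0, -3.2]
finger_gap: 0.345
grip_force: 41.7
```

```bash
python3 -m inch '[[[1,0,0,0.001,0,0,0],[1,0,0,0.001,0,0,0],[1,0,0,0,0,0,0],[1,0,0,0,0,0,0]]]'; python3 -m inch '[[[-1,0,0,0,0,0,0],[-1,0,0,0,0,0,0],[-1,0,0,0,0,0,0],[-1,0,0,0,0,0,0],[-1,0,0,0,0,0,0],[-1,0,0,-0.02,0,0,0],[-1,0,0,-0.04,0,0,0],[-1,0,0,-0.04,0,0,0],[-1,0,0,-0.04,0,0,0],[-1,0,0,-0.04,0,0,0]]]'; python3 -m inch '[[[-1,0,0,-0.02,0,0,0],[-1,0,0,0,0,0,0],[-1,0,0,0,0,0,0]]]'; python3 d.py 683.4,36.6,345
```

```text
clock: 16.77
eef_pos: [456.5, -189.3, 146.8]
eef_rot: [3.141, -0.002, -0.052]
wrist_force: [-0.3, 0.7, 7.2]
finger_gap: 0.345
grip_force: 43.0
clock: 17.6
eef_pos: [455.1, -188.7, 326.7]
eef_rot: [-3.141, 0.0, -0.052]
wrist_force: [1.0, -0.6, -0.4]
finger_gap: 0.998
grip_force: 0.0
clock: 17.85
eef_pos: [456.2, -189.3, 346.6]
eef_rot: [3.14, -0.003, -0.052]
wrist_force: [0.4, 0.2, -0.4]
finger_gap: 0.999
grip_force: 0.0
t 17.85 pos [ 456.2 -189.3  346.6] rpy [ 3.1402e+00 -3.0000e-03 -5.1800e-02] gap 0.999 q6 1.13 F [ 0.4  0.2 -0.4]
683.4,36.6,345 [ 0.2152 -0.2373  0.0016]
```

```bash
python3 -m inch '[[[-1,0.0215,-0.0238,0,0,0,0],[-1,0.0215,-0.0238,0,0,0,0],[-1,0.0215,-0.0238,0,0,0,0],[-1,0.0215,-0.0238,0,0,0,0],[-1,0.0215,-0.0238,0,0,0,0],[-1,0.0215,-0.0238,0,0,0,0],[-1,0.0215,-0.0238,0,0,0,0],[-1,0.0215,-0.0238,0,0,0,0],[-1,0.0215,-0.0238,0,0,0,0],[-1,0.0215,-0.0238,0,0,0,0]]]'; python3 -m inch '[[[-1,0,0,0,0,0,0],[-1,0,0,0,0,0,0],[-1,0,0,0,0,0,0],[-1,0,0,0,0,0,0]]]'; python3 d.py 683.4,36.6,188
python3 - <<'E'
from meas import *
p=eyes.capture("top");q=eyes.capture("side")
for x,r,a in sorted(shakers(p,q),key=lambda t:t[0][1]): print("shaker",x,round(r,1),np.round(a,1),atz(p,a,6))
E
```

```text
clock: 18.68
eef_pos: [682.8, 39.0, 341.9]
eef_rot: [3.141, 0.004, -0.052]
wrist_force: [-0.2, -0.5, 0.1]
finger_gap: 1.003
grip_force: 0.0
clock: 19.02
eef_pos: [681.9, 36.8, 344.2]
eef_rot: [3.141, 0.001, -0.053]
wrist_force: [-0.5, 0.5, 0.3]
finger_gap: 0.997
grip_force: 0.0
t 19.02 pos [681.9  36.8 344.2] rpy [ 3.1412e+00  1.3000e-03 -5.2600e-02] gap 0.997 q6 1.6 F [-0.5  0.5  0.3]
683.4,36.6,188 [1.500e-03 1.000e-04 1.562e-01]
shaker [ 696.2 -304.5  -16.8] 8.7 [190.8 399.2] [ 697.8 -300.8    6. ]
shaker [ 441.7 -284.8    5.8] 11.6 [254.7 394.8] [ 447.5 -284.4    6. ]
shaker [ 457.2 -183.4   -3.7] 7.5 [252.6 368.6] [ 453.8 -182.3    6. ]
shaker [763.6 -80.1  90.5] 3.2 [169.1 344.8] [779.8 -84.8   6. ]
shaker [686.4  46.7  45.8] 1.6 [190.9 310.7] [690.1  48.1   6. ]
shaker [681.7 124.2  38.2] 10.8 [193.1 290.5] [679.8 127.5   6. ]
```

```bash
python3 -m inch '[[[-1,0.0015,0,0.04,0,0,0],[-1,0,0,0.04,0,0,0],[-1,0,0,0.04,0,0,0],[-1,0,0,0.036,0,0,0],[-1,0,0,0,0,0,0],[-1,0,0,0,0,0,0],[-1,0,0,0,0,0,0]]]';  python3 -m inch '[[[1,0,0,0,0,0,0],[1,0,0,0,0,0,0],[1,0,0,0,0,0,0],[1,0,0,0,0,0,0],[1,0,0,0,0,0,0],[1,0,0,0,0,0,0],[1,0,0,0,0,0,0],[1,0,0,0,0,0,0],[1,0,0,0,0,0,0]]]' 40
```

```text
clock: 19.8
eef_pos: [685.0, 37.3, 192.0]
eef_rot: [-3.141, -0.003, -0.052]
wrist_force: [0.0, -0.3, 1.4]
finger_gap: 1.002
grip_force: 0.0
clock: 20.55
eef_pos: [684.8, 36.9, 190.4]
eef_rot: [3.141, -0.002, -0.052]
wrist_force: [-0.2, -3.6, 5.0]
finger_gap: 0.348
grip_force: 40.1
```

```bash
python3 -m inch '[[[1,0,0,-0.008,0,0,0],[1,0,0,-0.008,0,0,0],[1,0,0,0,0,0,0],[1,0,0,0,0,0,0],[1,0,0,0,0,0,0]]]'; python3 -m inch '[[[1,-0.015,0,0,0,0,0],[1,-0.015,0,0,0,0,0],[1,-0.015,0,0,0,0,0],[1,-0.015,0,0,0,0,0],[1,-0.02,0,0,0,0,0],[1,-0.02,0,0,0,0,0],[1,-0.02,0,0,0,0,0],[1,0,0,0,0,0,0],[1,0,0,0,0,0,0]]]'; python3 d.py 563,43,345 529.5,-299,345 529.5,-299,146
```

```text
clock: 20.97
eef_pos: [683.8, 37.8, 204.5]
eef_rot: [-3.141, 0.001, -0.052]
wrist_force: [-0.9, -0.3, -4.9]
finger_gap: 0.344
grip_force: 40.1
clock: 21.72
eef_pos: [563.2, 44.0, 204.5]
eef_rot: [-3.142, 0.001, -0.051]
wrist_force: [0.0, -0.3, -4.8]
finger_gap: 0.347
grip_force: 40.3
t 21.72 pos [563.2  44.  204.5] rpy [-3.1415e+00  9.0000e-04 -5.1500e-02] gap 0.347 q6 1.61 F [ 0.  -0.3 -4.8]
563,43,345 [-0.0002  0.001  -0.1405]
529.5,-299,345 [-0.0157  0.3433  0.    ]
529.5,-299,146 [ 0.    -0.     0.199]
```

```bash
python3 -m inch '[[[1,0,0,-0.035,0,0,0],[1,0,0,-0.035,0,0,0],[1,0,0,-0.035,0,0,0],[1,0,0,-0.035,0,0,0],[1,0,0,0,0,0,0]]]'; python3 -m inch '[[[1,-0.0016,0.0344,0,0,0,0],[1,-0.0016,0.0344,0,0,0,0],[1,-0.0016,0.0344,0,0,0,0],[1,-0.0016,0.0344,0,0,0,0],[1,-0.0016,0.0344,0,0,0,0],[1,-0.0016,0.0344,0,0,0,0],[1,-0.0016,0.0344,0,0,0,0],[1,-0.0016,0.0344,0,0,0,0],[1,-0.0016,0.0344,0,0,0,0],[1,-0.0016,0.0344,0,0,0,0]]]'; python3 -m inch '[[[1,0,0,0,0,0,0],[1,0,0,0,0,0,0],[1,0,0,0,0,0,0]]]'; python3 d.py 529.5,-299,145.5
```

```text
clock: 22.13
eef_pos: [567.5, 43.7, 354.5]
eef_rot: [-3.141, -0.014, -0.052]
wrist_force: [0.1, 0.0, -2.1]
finger_gap: 0.342
grip_force: 41.8
clock: 22.97
eef_pos: [530.5, -301.0, 344.2]
eef_rot: [-3.141, 0.0, -0.052]
wrist_force: [1.1, -0.5, -4.8]
finger_gap: 0.346
grip_force: 42.7
clock: 23.22
eef_pos: [530.7, -299.3, 344.1]
eef_rot: [-3.141, 0.001, -0.053]
wrist_force: [0.4, 0.3, -4.4]
finger_gap: 0.345
grip_force: 43.3
t 23.22 pos [ 530.7 -299.3  344.1] rpy [-3.1406e+00  6.0000e-04 -5.2600e-02] gap 0.345 q6 1.03 F [ 0.4  0.3 -4.4]
529.5,-299,145.5 [-0.0012 -0.0002  0.1986]
```

```bash
python3 -m inch '[[[1,0,0,0.03,0,0,0],[1,0,0,0.035,0,0,0],[1,0,0,0.035,0,0,0],[1,0,0,0.035,0,0,0],[1,0,0,0.03,0,0,0],[1,0,0,0.02,0,0,0],[1,0,0,0.008,0,0,0],[1,0,0,0.001,0,0,0],[1,0,0,0,0,0,0],[1,0,0,0,0,0,0]]]'; python3 -m inch '[[[1,0,0,0.001,0,0,0],[1,0,0,0.001,0,0,0],[1,0,0,0.001,0,0,0],[1,0,0,0,0,0,0],[1,0,0,0,0,0,0]]]'
```

```text
clock: 24.05
eef_pos: [531.6, -299.0, 152.8]
eef_rot: [3.14, -0.002, -0.051]
wrist_force: [0.4, 0.2, -4.5]
finger_gap: 0.347
grip_force: 43.3
clock: 24.47
eef_pos: [530.4, -299.0, 148.0]
eef_rot: [-3.142, 0.0, -0.052]
wrist_force: [0.1, 0.2, -5.0]
finger_gap: 0.346
grip_force: 43.3
```

```bash
python3 -m inch '[[[1,0,0,0.001,0,0,0],[1,0,0,0.001,0,0,0],[1,0,0,0,0,0,0],[1,0,0,0,0,0,0]]]'; python3 -m inch '[[[-1,0,0,0,0,0,0],[-1,0,0,0,0,0,0],[-1,0,0,0,0,0,0],[-1,0,0,0,0,0,0],[-1,0,0,0,0,0,0],[-1,0,0,-0.02,0,0,0],[-1,0,0,-0.04,0,0,0],[-1,0,0,-0.04,0,0,0],[-1,0,0,-0.04,0,0,0],[-1,0,0,-0.04,0,0,0]]]'; python3 -m inch '[[[-1,0,0,-0.02,0,0,0],[-1,0,0,0,0,0,0],[-1,0,0,0,0,0,0]]]'; python3 d.py 688.1,126.5,345
```

```text
clock: 24.8
eef_pos: [530.7, -299.2, 147.3]
eef_rot: [3.141, -0.001, -0.052]
wrist_force: [-4.6, 2.7, 5.7]
finger_gap: 0.343
grip_force: 44.3
clock: 25.63
eef_pos: [530.2, -298.7, 327.8]
eef_rot: [-3.142, 0.0, -0.052]
wrist_force: [0.8, 0.1, 0.5]
finger_gap: 1.002
grip_force: 0.0
clock: 25.88
eef_pos: [531.1, -299.4, 348.1]
eef_rot: [3.14, -0.003, -0.052]
wrist_force: [0.2, 0.0, -0.4]
finger_gap: 1.003
grip_force: 0.0
t 25.88 pos [ 531.1 -299.4  348.1] rpy [ 3.1395 -0.0035 -0.0518] gap 1.003 q6 1.03 F [ 0.2  0.  -0.4]
688.1,126.5,345 [ 0.1347 -0.4335  0.0031]
```

```bash
python3 -m inch '[[[-1,0.0113,-0.0362,0,0,0,0],[-1,0.0113,-0.0362,0,0,0,0],[-1,0.0113,-0.0362,0,0,0,0],[-1,0.0113,-0.0362,0,0,0,0],[-1,0.0113,-0.0362,0,0,0,0],[-1,0.0113,-0.0362,0,0,0,0],[-1,0.0113,-0.0362,0,0,0,0],[-1,0.0113,-0.0362,0,0,0,0],[-1,0.0113,-0.0362,0,0,0,0],[-1,0.0113,-0.0362,0,0,0,0]]]'; python3 -m inch '[[[-1,0.0113,-0.0362,0,0,0,0],[-1,0.0113,-0.0362,0,0,0,0],[-1,0,0,0,0,0,0],[-1,0,0,0,0,0,0],[-1,0,0,0,0,0,0],[-1,0,0,0,0,0,0]]]'; python3 d.py 688.1,126.5,188
python3 - <<'E'
from meas import *
p=eyes.capture("top");q=eyes.capture("side")
for x,r,a in sorted(shakers(p,q),key=lambda t:t[0][1]): print("shaker",x,round(r,1),np.round(a,1),atz(p,a,6))
a=cv2.resize(q["frame"][110:360,220:420],None,fx=2.2,fy=2.2,interpolation=2)[:,:,::-1]
b=cv2.resize(p["frame"][130:300,250:430],None,fx=1.9,fy=1.9,interpolation=2)[:,:,::-1]
o=np.zeros((550,785,3),np.uint8);o[:a.shape[0],:a.shape[1]]=a;o[:b.shape[0],443:443+b.shape[1]]=b;cv2.imwrite("pics/hover4.png",o)
E
```

```text
clock: 26.72
eef_pos: [661.6, 58.6, 343.2]
eef_rot: [3.141, 0.004, -0.052]
wrist_force: [1.2, -0.5, 0.4]
finger_gap: 1.0
grip_force: 0.0
clock: 27.22
eef_pos: [688.0, 126.7, 344.8]
eef_rot: [3.141, 0.002, -0.053]
wrist_force: [0.1, 0.0, 1.0]
finger_gap: 1.002
grip_force: 0.0
t 27.22 pos [688.  126.7 344.8] rpy [ 3.1409e+00  1.7000e-03 -5.2900e-02] gap 1.002 q6 1.73 F [0.1 0.  1. ]
688.1,126.5,188 [1.000e-04 2.000e-04 1.568e-01]
shaker [ 474.8 -391.2  268. ] 4.9 [249.7 442.1] [ 469.9 -470.1    6. ]
shaker [ 694.5 -308.1  -10.2] 3.0 [192.5 400.2] [ 691.1 -304.7    6. ]
shaker [ 531.4 -295.3    2.1] 1.3 [233.3 397.5] [ 530.7 -294.5    6. ]
shaker [ 457.7 -264.2  100.9] 10.3 [254.4 394. ] [ 448.6 -281.3    6. ]
shaker [ 456.9 -184.3   -4.5] 0.1 [251.7 368.8] [ 457.3 -183.1    6. ]
shaker [763.6 -82.7  87.1] 5.9 [168.9 345.5] [780.6 -87.5   6. ]
shaker [ 810.2   13.9 -118. ] 3.4 [166.9 320.2] [786.6  12.8   6. ]
shaker [855.6 118.2 -16.8] 13.8 [152.2 294.2] [843.8 117.6   6. ]
shaker [686.3 125.1  48.4] 3.0 [190.6 290.2] [689.6 128.9   6. ]
```

View pics/hover4.png

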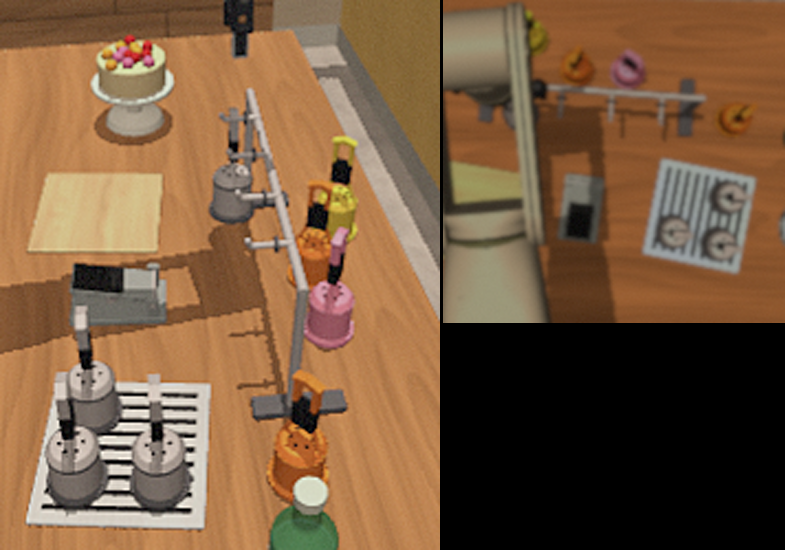

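The view shows three shakers upright on the deck (left picture 75,465; 160,465; 90,395), and the fourth still on its hook (232,190).

```bash
python3 -m inch '[[[-1,0,0,0.04,0,0,0],[-1,0,0,0.04,0,0,0],[-1,0,0,0.04,0,0,0],[-1,0,0,0.036,0,0,0],[-1,0,0,0,0,0,0],[-1,0,0,0,0,0,0],[-1,0,0,0,0,0,0]]]';  python3 -m inch '[[[1,0,0,0,0,0,0],[1,0,0,0,0,0,0],[1,0,0,0,0,0,0],[1,0,0,0,0,0,0],[1,0,0,0,0,0,0],[1,0,0,0,0,0,0],[1,0,0,0,0,0,0],[1,0,0,0,0,0,0],[1,0,0,0,0,0,0]]]' 40
```

```text
clock: 28.0
eef_pos: [689.5, 127.6, 193.1]
eef_rot: [-3.141, -0.003, -0.052]
wrist_force: [-0.2, -0.2, 0.6]
finger_gap: 1.0
grip_force: 0.0
clock: 28.75
eef_pos: [688.8, 127.5, 191.2]
eef_rot: [3.141, -0.002, -0.052]
wrist_force: [-0.8, -2.7, 5.6]
finger_gap: 0.344
grip_force: 39.6
```

```bash
python3 -m inch '[[[1,0,0,-0.008,0,0,0],[1,0,0,-0.008,0,0,0],[1,0,0,0,0,0,0],[1,0,0,0,0,0,0],[1,0,0,0,0,0,0]]]'; python3 -m inch '[[[1,-0.015,0,0,0,0,0],[1,-0.015,0,0,0,0,0],[1,-0.015,0,0,0,0,0],[1,-0.015,0,0,0,0,0],[1,-0.02,0,0,0,0,0],[1,-0.02,0,0,0,0,0],[1,-0.02,0,0,0,0,0],[1,0,0,0,0,0,0],[1,0,0,0,0,0,0]]]'; python3 d.py 567,132,345 547,-206.5,345
```

```text
clock: 29.17
eef_pos: [688.1, 128.0, 205.5]
eef_rot: [-3.142, 0.001, -0.052]
wrist_force: [-0.3, -0.4, -4.3]
finger_gap: 0.351
grip_force: 39.4
clock: 29.92
eef_pos: [567.5, 134.2, 205.5]
eef_rot: [3.142, 0.001, -0.051]
wrist_force: [0.1, 0.3, -4.8]
finger_gap: 0.351
grip_force: 40.4
t 29.92 pos [567.5 134.2 205.5] rpy [ 3.1415e+00  8.0000e-04 -5.1300e-02] gap 0.351 q6 1.77 F [ 0.1  0.3 -4.8]
567,132,345 [-0.0004  0.0023 -0.1395]
547,-206.5,345 [-0.0024  0.3391  0.    ]
```

```bash
python3 -m inch '[[[1,0,0,-0.035,0,0,0],[1,0,0,-0.035,0,0,0],[1,0,0,-0.035,0,0,0],[1,0,0,-0.035,0,0,0],[1,0,0,0,0,0,0]]]'; python3 -m inch '[[[1,-0.0003,0.0341,0,0,0,0],[1,-0.0003,0.0341,0,0,0,0],[1,-0.0003,0.0341,0,0,0,0],[1,-0.0003,0.0341,0,0,0,0],[1,-0.0003,0.0341,0,0,0,0],[1,-0.0003,0.0341,0,0,0,0],[1,-0.0003,0.0341,0,0,0,0],[1,-0.0003,0.0341,0,0,0,0],[1,-0.0003,0.0341,0,0,0,0],[1,-0.0003,0.0341,0,0,0,0]]]'; python3 -m inch '[[[1,0,0,0,0,0,0],[1,0,0,0,0,0,0],[1,0,0,0,0,0,0]]]'; python3 d.py 547,-206.5,145.5
```

```text
clock: 30.33
eef_pos: [571.8, 134.4, 355.7]
eef_rot: [-3.139, -0.014, -0.052]
wrist_force: [1.1, -0.0, -1.8]
finger_gap: 0.35
grip_force: 41.8
clock: 31.17
eef_pos: [548.0, -208.5, 345.4]
eef_rot: [3.142, 0.0, -0.052]
wrist_force: [0.1, 0.4, -4.7]
finger_gap: 0.346
grip_force: 42.7
clock: 31.42
eef_pos: [548.1, -206.6, 345.3]
eef_rot: [-3.141, 0.0, -0.053]
wrist_force: [0.6, 0.0, -4.3]
finger_gap: 0.346
grip_force: 43.7
t 31.42 pos [ 548.1 -206.6  345.3] rpy [-3.1408e+00  5.0000e-04 -5.2700e-02] gap 0.346 q6 1.18 F [ 0.6  0.  -4.3]
547,-206.5,145.5 [-0.0011 -0.      0.1998]
```

```bash
python3 -m inch '[[[1,0,0,0.03,0,0,0],[1,0,0,0.035,0,0,0],[1,0,0,0.035,0,0,0],[1,0,0,0.035,0,0,0],[1,0,0,0.03,0,0,0],[1,0,0,0.02,0,0,0],[1,0,0,0.009,0,0,0],[1,0,0,0.001,0,0,0],[1,0,0,0,0,0,0],[1,0,0,0,0,0,0]]]'; python3 -m inch '[[[1,0,0,0.001,0,0,0],[1,0,0,0.001,0,0,0],[1,0,0,0.001,0,0,0],[1,0,0,0,0,0,0],[1,0,0,0,0,0,0]]]'
```

```text
clock: 32.25
eef_pos: [549.0, -206.2, 152.7]
eef_rot: [3.141, -0.002, -0.051]
wrist_force: [-0.7, -0.2, -4.2]
finger_gap: 0.342
grip_force: 41.9
clock: 32.67
eef_pos: [547.8, -206.4, 148.0]
eef_rot: [-3.142, 0.0, -0.052]
wrist_force: [-0.0, -0.3, -4.5]
finger_gap: 0.347
grip_force: 41.9
```

```bash
python3 -m inch '[[[1,0,0,0.001,0,0,0],[1,0,0,0.001,0,0,0],[1,0,0,0,0,0,0],[1,0,0,0,0,0,0]]]'; python3 -m inch '[[[-1,0,0,0,0,0,0],[-1,0,0,0,0,0,0],[-1,0,0,0,0,0,0],[-1,0,0,0,0,0,0],[-1,0,0,0,0,0,0],[-1,0,0,-0.02,0,0,0],[-1,0,0,-0.04,0,0,0],[-1,0,0,-0.04,0,0,0],[-1,0,0,-0.04,0,0,0],[-1,0,0,-0.04,0,0,0]]]'; python3 -m inch '[[[1,-0.02,-0.03,0,0,0,0],[1,-0.02,-0.03,0,0,0,0],[1,-0.02,-0.03,0,0,0,0],[1,0,-0.03,0,0,0,0],[1,0,-0.03,0,0,0,0],[1,0,0,0,0,0,0],[1,0,0,0,0,0,0]]]'; python3 d.py 475,2,150
python3 - <<'E'
from meas import *
p=eyes.capture("top");q=eyes.capture("side")
for x,r,a in sorted(shakers(p,q),key=lambda t:t[0][1]): print("shaker",x,round(r,1),np.round(a,1),atz(p,a,6))
for n,pp in(("top",p),("side",q)):
    print(n,[atz(pp,d["at"],58) for d in eyes.pinpoint(pp,"pedal_tread")],[(d["bbox"],atz(pp,((d["bbox"][1]+d["bbox"][3])/2,(d["bbox"][0]+d["bbox"][2])/2),50)) for d in eyes.boxes_of(pp,"pedal_tread")])
for rc in ((246,322),(234.5,323.5)): print(atz(p,rc,55))
a=cv2.resize(q["frame"][110:360,220:420],None,fx=2.2,fy=2.2,interpolation=2)[:,:,::-1]
b=cv2.resize(p["frame"][195:285,295:425],None,fx=2.6,fy=2.6,interpolation=2)[:,:,::-1]
o=np.zeros((550,785,3),np.uint8);o[:a.shape[0],:a.shape[1]]=a;o[:b.shape[0],443:443+b.shape[1]]=b;cv2.imwrite("pics/deck.png",o)
E
```

```text
clock: 33.0
eef_pos: [548.2, -206.5, 147.5]
eef_rot: [3.141, -0.001, -0.052]
wrist_force: [-3.7, 1.6, 6.1]
finger_gap: 0.345
grip_force: 43.0
clock: 33.83
eef_pos: [547.5, -206.2, 327.8]
eef_rot: [-3.142, 0.0, -0.052]
wrist_force: [1.2, -0.1, 0.2]
finger_gap: 0.998
grip_force: 0.0
clock: 34.42
eef_pos: [495.8, -52.2, 326.3]
eef_rot: [3.141, -0.001, -0.049]
wrist_force: [-0.7, -0.5, -1.2]
finger_gap: 0.007
grip_force: 0.0
t 34.42 pos [495.8 -52.2 326.3] rpy [ 3.1414e+00 -7.0000e-04 -4.8900e-02] gap 0.007 q6 1.41 F [-0.7 -0.5 -1.2]
475,2,150 [-0.0235 -0.053   0.1763]
shaker [ 696.7 -305.6  -14.1] 2.6 [192.  399.4] [ 693.1 -301.6    6. ]
shaker [ 523.6 -293.3    3.5] 11.7 [236.6 397. ] [ 517.8 -292.6    6. ]
shaker [ 455.  -262.4  102.9] 11.9 [255.4 393.6] [ 444.7 -279.8    6. ]
shaker [ 462.1 -197.    17.1] 12.4 [249.  372.7] [ 468.  -198.1    6. ]
shaker [ 576.6 -180.2    1.9] 9.5 [222.2 368.2] [ 571.7 -179.5    6. ]
shaker [782.1 -99.   10.1] 6.6 [167.6 348.6] [786.1 -99.8   6. ]
shaker [807.1  23.  -15.2] 8.5 [161.7 318. ] [807.3  22.    6. ]
shaker [ 849.4  134.8 -128.1] 15.2 [155.7 292.8] [829.6 122.7   6. ]
top [] []
side [array([479.1,   9.2,  58. ])] [([254.8, 224.6, 291.9, 245.6], array([506.8,   3. ,  50. ])), ([232.9, 187.2, 296.4, 226.9], array([487.1, 143. ,  50. ]))]
[476.8  -1.   55. ]
[520.   -5.7  55. ]
```

View pics/deck.png

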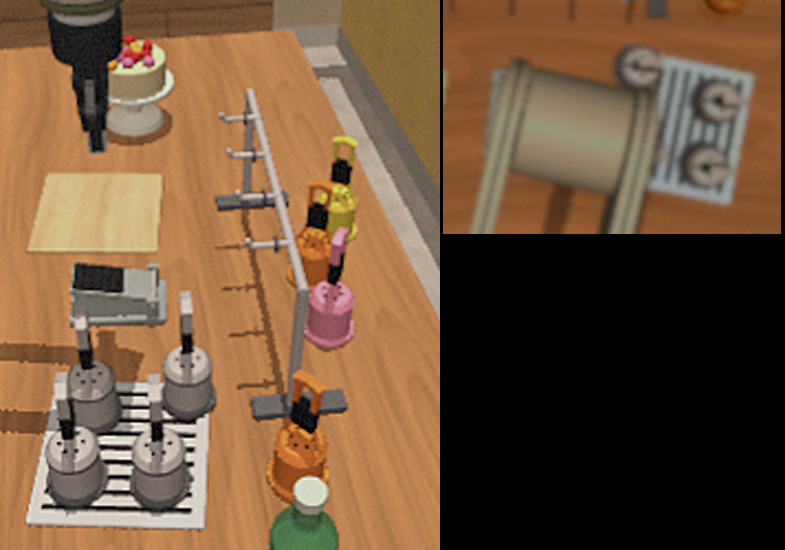

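The right-far shaker has been knocked off its place: it is now at (187,385) in the left picture, about (575,-180), over the deck's edge. I clear the arm and look closely.

```bash
python3 -m inch '[[[-1,0,-0.035,0,0,0,0],[-1,0,-0.035,0,0,0,0],[-1,0,-0.035,0,0,0,0],[-1,0,-0.035,0,0,0,0],[-1,0,0,0,0,0,0],[-1,0,0,0,0,0,0]]]'
python3 - <<'E'
from meas import *
p=eyes.capture("top");q=eyes.capture("side")
for x,r,a in sorted(shakers(p,q),key=lambda t:t[0][1]): print("shaker",x,round(r,1),np.round(a,1),atz(p,a,6))
print([np.round(d["bbox"]) for d in eyes.boxes_of(p,"shaker1")],[np.round(d["bbox"]) for d in eyes.boxes_of(q,"shaker1")])
print([atz(p,d["at"],58) for d in eyes.pinpoint(p,"pedal_tread")])
a=cv2.resize(q["frame"][235:345,230:325],None,fx=5,fy=5,interpolation=2)[:,:,::-1]
b=cv2.resize(p["frame"][210:280,350:420],None,fx=4.4,fy=4.4,interpolation=2)[:,:,::-1]
o=np.zeros((550,790,3),np.uint8);o[:a.shape[0],:a.shape[1]]=a;o[:b.shape[0],480:480+b.shape[1]]=b;cv2.imwrite("pics/knock.png",o)
E
```

```text
clock: 35.32
eef_pos: [502.9, 87.7, 325.8]
eef_rot: [3.142, 0.0, -0.049]
wrist_force: [-0.2, 0.3, -1.1]
finger_gap: 0.846
grip_force: 0.0
shaker [ 700.7 -298.4  -25.2] 2.0 [191.2 397.1] [ 696.  -292.5    6. ]
shaker [ 529.6 -288.7   -9.1] 0.2 [233.6 395.3] [ 529.3 -285.9    6. ]
shaker [ 452.9 -257.6   94.6] 7.2 [255.2 391.9] [ 445.4 -273.1    6. ]
shaker [ 453.5 -187.2    2.1] 5.8 [251.9 369.7] [ 456.6 -186.6    6. ]
shaker [ 574.5 -179.6    4.6] 11.7 [223.  368.1] [ 568.6 -179.1    6. ]
shaker [768.1 -81.2  92. ] 5.8 [167.5 345.2] [786.2 -86.3   6. ]
shaker [ 814.7   16.5 -115.5] 1.5 [165.2 319.7] [793.4  14.9   6. ]
shaker [841.3 110.6  -0.2] 17.2 [155.3 295.6] [831.4 111.6   6. ]
[array([388., 226., 412., 245.]), array([393., 182., 416., 202.]), array([311., 154., 330., 174.]), array([359., 243., 379., 259.]), array([383., 246., 409., 269.]), array([359., 214., 380., 230.]), array([336., 156., 356., 178.]), array([287., 137., 306., 158.])] [array([367., 170., 383., 220.]), array([355., 212., 380., 266.]), array([341., 281., 368., 338.]), array([239., 279., 271., 343.]), array([353., 192., 373., 238.]), array([277., 280., 304., 343.]), array([294., 245., 320., 304.])]
[array([469. ,  -1.2,  58. ])]
```

View pics/knock.png

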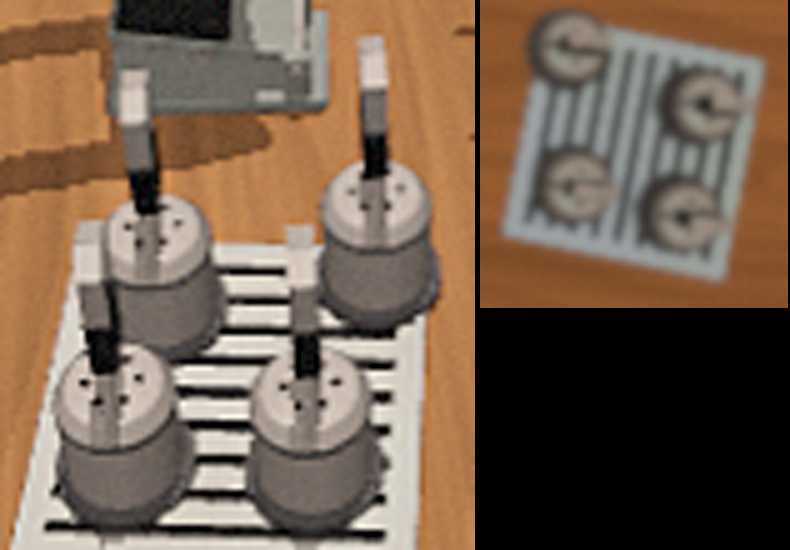

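```bash
python3 d.py 577,-184,326 577,-184,147; python3 -m inch '[[[-1,0.0088,0.0275,0,0,0,0],[-1,0.0088,0.0275,0,0,0,0],[-1,0.0088,0.0275,0,0,0,0],[-1,0.0088,0.0275,0,0,0,0],[-1,0.0088,0.0275,0,0,0,0],[-1,0.0088,0.0275,0,0,0,0],[-1,0.0088,0.0275,0,0,0,0],[-1,0.0088,0.0275,0,0,0,0],[-1,0.0088,0.0275,0,0,0,0],[-1,0.0088,0.0275,0,0,0,0]]]'; python3 -m inch '[[[-1,0,0,0,0,0,0],[-1,0,0,0,0,0,0],[-1,0,0,0,0,0,0]]]'; python3 d.py 577,-184,147
```

```text
t 35.67 pos [503.1  85.3 326. ] rpy [ 3.1415e+00 -1.0000e-04 -5.3600e-02] gap 1.005 q6 1.69 F [ 0.3 -0.5 -0.4]
577,-184,326 [0.0878 0.2651 0.    ]
577,-184,147 [ 0.    -0.     0.179]
clock: 36.5
eef_pos: [576.4, -195.0, 326.0]
eef_rot: [3.142, -0.0, -0.053]
wrist_force: [-0.2, 0.5, -0.1]
finger_gap: 1.001
grip_force: 0.0
clock: 36.75
eef_pos: [576.3, -193.0, 325.8]
eef_rot: [-3.141, 0.0, -0.053]
wrist_force: [-0.3, -0.4, -0.0]
finger_gap: 0.999
grip_force: 0.0
t 36.75 pos [ 576.3 -193.   325.8] rpy [-3.141e+00  4.000e-04 -5.300e-02] gap 0.999 q6 1.22 F [-0.3 -0.4 -0. ]
577,-184,147 [ 0.0002 -0.009   0.1788]
```

```bash
python3 -m inch '[[[-1,0,-0.009,0.03,0,0,0],[-1,0,0,0.04,0,0,0],[-1,0,0,0.04,0,0,0],[-1,0,0,0.04,0,0,0],[-1,0,0,0.028,0,0,0],[-1,0,0,0,0,0,0],[-1,0,0,0,0,0,0],[-1,0,0,0,0,0,0]]]';  python3 -m inch '[[[1,0,0,0,0,0,0],[1,0,0,0,0,0,0],[1,0,0,0,0,0,0],[1,0,0,0,0,0,0],[1,0,0,0,0,0,0],[1,0,0,0,0,0,0],[1,0,0,0,0,0,0],[1,0,0,0,0,0,0],[1,0,0,0,0,0,0]]]' 40
```

```text
clock: 37.42
eef_pos: [578.3, -183.7, 150.8]
eef_rot: [3.141, -0.003, -0.051]
wrist_force: [0.2, 0.5, 0.4]
finger_gap: 1.0
grip_force: 0.0
clock: 38.17
eef_pos: [577.6, -184.2, 149.1]
eef_rot: [3.141, -0.002, -0.052]
wrist_force: [-0.2, 0.4, 6.1]
finger_gap: 0.348
grip_force: 37.6
```

```bash
python3 -m inch '[[[1,0,0,-0.012,0,0,0],[1,0,0,0,0,0,0],[1,-0.014,0.0105,0,0,0,0],[1,-0.014,0.0105,0,0,0,0],[1,0,0,0,0,0,0],[1,0,0,0.008,0,0,0],[1,0,0,0.002,0,0,0],[1,0,0,0,0,0,0],[1,0,0,0,0,0,0]]]'; python3 -m inch '[[[1,0,0,0.001,0,0,0],[1,0,0,0.001,0,0,0],[1,0,0,0,0,0,0],[1,0,0,0,0,0,0]]]'
```

```text
clock: 38.92
eef_pos: [548.1, -202.8, 149.3]
eef_rot: [-3.141, 0.001, -0.051]
wrist_force: [0.4, 0.4, -4.9]
finger_gap: 0.348
grip_force: 40.6
clock: 39.25
eef_pos: [548.5, -202.9, 149.2]
eef_rot: [-3.141, -0.001, -0.051]
wrist_force: [-4.4, 2.3, 5.0]
finger_gap: 0.345
grip_force: 41.4
```

```bash
python3 -m inch '[[[-1,0,0,0,0,0,0],[-1,0,0,0,0,0,0],[-1,0,0,0,0,0,0],[-1,0,0,0,0,0,0],[-1,0,0,0,0,0,0],[-1,0,0,-0.02,0,0,0],[-1,0,0,-0.04,0,0,0],[-1,0,0,-0.04,0,0,0],[-1,0,0,-0.04,0,0,0],[-1,0,0,-0.02,0,0,0]]]'; python3 -m inch '[[[1,-0.0125,-0.03,0,0,0,0],[1,-0.0125,-0.03,0,0,0,0],[1,-0.0125,-0.03,0,0,0,0],[1,-0.0125,-0.03,0,0,0,0],[1,-0.0125,-0.03,0,0,0,0],[1,-0.0125,-0.03,0,0,0,0],[1,-0.0125,-0.03,0,0,0,0],[1,0,0,0,0,0,0],[1,0,0,0,0,0,0],[1,0,0,0,0,0,0]]]'; python3 d.py 474,0,90 474,0,53
python3 - <<'E'
from meas import *
p=eyes.capture("top");q=eyes.capture("side")
for x,r,a in sorted(shakers(p,q),key=lambda t:t[0][1]): print("shaker",x,round(r,1),np.round(a,1),atz(p,a,6))
print([np.round(d["bbox"]) for d in eyes.boxes_of(p,"shaker1")])
E
```

```text
clock: 40.08
eef_pos: [549.3, -203.9, 314.2]
eef_rot: [3.139, -0.007, -0.052]
wrist_force: [0.9, 0.9, 1.7]
finger_gap: 1.0
grip_force: 0.0
clock: 40.92
eef_pos: [471.6, 10.8, 308.1]
eef_rot: [3.141, -0.001, -0.051]
wrist_force: [-0.1, 0.4, -0.2]
finger_gap: 0.001
grip_force: 0.0
t 40.92 pos [471.6  10.8 308.1] rpy [ 3.1411e+00 -6.0000e-04 -5.1000e-02] gap 0.001 q6 1.54 F [-0.1  0.4 -0.2]
474,0,90 [0.0029 0.0107 0.2181]
474,0,53 [ 0.    -0.     0.037]
shaker [ 692.5 -306.2   -6.6] 2.2 [192.8 399.9] [ 689.9 -303.5    6. ]
shaker [ 533.7 -300.7    0.9] 5.7 [233.3 398.8] [ 530.8 -299.6    6. ]
shaker [ 458.2 -258.3   92.5] 11.4 [254.3 392. ] [ 448.9 -273.5    6. ]
shaker [ 541.5 -218.3 -130.6] 0.3 [230.6 373.6] [ 539.4 -200.9    6. ]
shaker [ 463.6 -194.8    8.7] 8.7 [249.  371.9] [ 467.9 -195.     6. ]
shaker [777.3 -94.6  -3.5] 3.0 [169.8 347.2] [777.2 -94.3   6. ]
shaker [ 816.4   16.2 -131.6] 0.3 [165.6 319.8] [791.8  14.5   6. ]
shaker [845.5 114.    5. ] 20.5 [154.4 294.6] [835.  115.7   6. ]
[array([392., 184., 414., 200.]), array([338., 155., 355., 178.]), array([385., 246., 408., 269.]), array([387., 227., 413., 244.]), array([313., 157., 326., 172.]), array([361., 241., 378., 260.]), array([289., 138., 307., 161.])]
```

```bash
python3 -m inch '[[[1,0.003,0.0107,0.036,0,0,0],[1,0,0,0.036,0,0,0],[1,0,0,0.036,0,0,0],[1,0,0,0.036,0,0,0],[1,0,0,0.036,0,0,0],[1,0,0,0.036,0,0,0],[1,0,0,0,0,0,0],[1,0,0,0,0,0,0],[1,0,0,0,0,0,0]]]'; python3 -m inch '[[[1,0,0,0.005,0,0,0],[1,0,0,0.005,0,0,0],[1,0,0,0.005,0,0,0],[1,0,0,0.005,0,0,0],[1,0,0,0,0,0,0],[1,0,0,0,0,0,0]]]'; python3 -m inch '[[[1,0,0,0.004,0,0,0],[1,0,0,0.004,0,0,0],[1,0,0,0.004,0,0,0],[1,0,0,0,0,0,0],[1,0,0,0,0,0,0]]]'
```

```text
clock: 41.92
eef_pos: [475.1, -0.3, 93.8]
eef_rot: [3.142, -0.002, -0.052]
wrist_force: [0.8, -0.3, 1.5]
finger_gap: -0.002
grip_force: 0.0
clock: 42.42
eef_pos: [474.4, 0.1, 72.4]
eef_rot: [3.142, -0.001, -0.052]
wrist_force: [-0.4, 0.2, 5.5]
finger_gap: 0.001
grip_force: 2.2
clock: 42.83
eef_pos: [473.5, 0.2, 60.4]
eef_rot: [-3.142, 0.001, -0.052]
wrist_force: [-6.8, 0.6, 11.0]
finger_gap: 0.003
grip_force: 5.6
```

```bash
python3 -m inch '[[[1,0,0,0.003,0,0,0],[1,0,0,0.002,0,0,0],[1,0,0,0,0,0,0],[1,0,0,0,0,0,0]]]'; python3 -m inch '[[[1,0,0,0.001,0,0,0],[1,0,0,0.001,0,0,0],[1,0,0,0,0,0,0],[1,0,0,0,0,0,0]]]'
```

```text
clock: 43.17
eef_pos: [473.5, 0.2, 55.8]
eef_rot: [3.142, 0.001, -0.052]
wrist_force: [-8.7, 0.7, 13.9]
finger_gap: 0.001
grip_force: 7.1
clock: 43.5
eef_pos: [473.7, 0.2, 55.2]
eef_rot: [3.142, 0.002, -0.051]
wrist_force: [-16.3, 0.7, 30.0]
finger_gap: -0.001
grip_force: 15.4
```

At the stop (force jumped to 30 N with only 0.6 mm of travel). Hold just over two seconds, then release.

```bash
for i in 1; do python3 -m inch '[[[1,0,0,0,0,0,0],[1,0,0,0,0,0,0],[1,0,0,0,0,0,0],[1,0,0,0,0,0,0],[1,0,0,0,0,0,0],[1,0,0,0,0,0,0],[1,0,0,0,0,0,0],[1,0,0,0,0,0,0],[1,0,0,0,0,0,0],[1,0,0,0,0,0,0]]]'; done; python3 -m inch '[[[1,0,0,0,0,0,0],[1,0,0,0,0,0,0],[1,0,0,0,0,0,0],[1,0,0,0,0,0,0],[1,0,0,0,0,0,0],[1,0,0,0,0,0,0],[1,0,0,0,0,0,0],[1,0,0,0,0,0,0],[1,0,0,0,0,0,0],[1,0,0,0,0,0,0]]]';  python3 -m inch '[[[1,0,0,0,0,0,0],[1,0,0,0,0,0,0],[1,0,0,0,0,0,0],[1,0,0,0,0,0,0],[1,0,0,0,0,0,0],[1,0,0,0,0,0,0]]]'
python3 - <<'E'
from meas import *
p=eyes.capture("top");q=eyes.capture("side")
for x,r,a in sorted(shakers(p,q),key=lambda t:t[0][1])[1:5]: print("shaker",x,round(r,1),np.round(a,1),atz(p,a,6))
print([(np.round(d["at"]),atz(q,d["at"],6)) for d in eyes.pinpoint(q,"shaker1")])
E
```

```text
clock: 44.33
eef_pos: [473.6, 0.2, 55.2]
eef_rot: [3.142, 0.002, -0.052]
wrist_force: [-16.7, 1.1, 28.4]
finger_gap: 0.002
grip_force: 15.3
clock: 45.17
eef_pos: [473.6, 0.2, 55.2]
eef_rot: [3.141, 0.002, -0.051]
wrist_force: [-16.5, 0.5, 30.0]
finger_gap: -0.002
grip_force: 15.3
clock: 45.67
eef_pos: [473.7, 0.2, 55.2]
eef_rot: [3.141, 0.002, -0.051]
wrist_force: [-15.7, 1.4, 28.7]
finger_gap: -0.002
grip_force: 15.3
shaker [ 441.3 -281.4    9.3] 9.5 [255.1 394.1] [ 445.9 -281.7    6. ]
shaker [ 534.7 -271.1   88.2] 21.3 [234.8 395.2] [ 524.7 -285.5    6. ]
shaker [ 549.4 -203.3   -4.3] 1.6 [228.3 373.9] [ 548.4 -202.     6. ]
shaker [ 462.2 -189.9   14.6] 10.2 [249.2 370.8] [ 467.1 -190.7    6. ]
[(array([235., 360.]), array([786.8,   3.7,   6. ])), (array([299., 296.]), array([ 549.7, -210.9,    6. ])), (array([214., 372.]), array([851.3,  98.5,   6. ])), (array([327., 255.]), array([ 436.3, -279.3,    6. ])), (array([328., 356.]), array([ 693.1, -324. ,    6. ])), (array([295., 261.]), array([ 456.6, -183.3,    6. ]))]
```

```bash
python3 -m inch '[[[1,0,0,-0.01,0,0,0],[1,0,0,-0.02,0,0,0],[-1,0,0,-0.04,0,0,0],[-1,0,0,-0.04,0,0,0],[-1,0,0,-0.04,0,0,0],[-1,0,0,-0.04,0,0,0],[-1,0,0,-0.04,0,0,0],[-1,0,0,-0.04,0,0,0],[-1,0,0,-0.02,0,0,0],[-1,0,0,0,0,0,0]]]'; python3 -m inch '[[[-1,0.0106,0.0248,0,0,0,0],[-1,0.0106,0.0248,0,0,0,0],[-1,0.0106,0.0248,0,0,0,0],[-1,0.0106,0.0248,0,0,0,0],[-1,0.0106,0.0248,0,0,0,0],[-1,0.0106,0.0248,0,0,0,0],[-1,0.0106,0.0248,0,0,0,0],[-1,0.0106,0.0248,0,0,0,0],[-1,0,0,0,0,0,0],[-1,0,0,0,0,0,0]]]'; python3 d.py 548,-203,148
```

```text
clock: 46.75
eef_pos: [475.9, -0.1, 349.6]
eef_rot: [3.141, -0.01, -0.052]
wrist_force: [0.0, -0.1, 0.0]
finger_gap: 1.005
grip_force: 0.0
clock: 47.58
eef_pos: [548.0, -203.4, 341.1]
eef_rot: [-3.14, 0.003, -0.054]
wrist_force: [-0.2, 0.6, -0.3]
finger_gap: 0.998
grip_force: 0.0
t 47.58 pos [ 548.  -203.4  341.1] rpy [-3.1404e+00  2.8000e-03 -5.3800e-02] gap 0.998 q6 1.18 F [-0.2  0.6 -0.3]
548,-203,148 [ 0.     -0.0004  0.1931]
```

```bash
python3 -m inch '[[[-1,0,0,0.035,0,0,0],[-1,0,0,0.04,0,0,0],[-1,0,0,0.04,0,0,0],[-1,0,0,0.04,0,0,0],[-1,0,0,0.038,0,0,0],[-1,0,0,0,0,0,0],[-1,0,0,0,0,0,0],[-1,0,0,0,0,0,0]]]';  python3 -m inch '[[[1,0,0,0,0,0,0],[1,0,0,0,0,0,0],[1,0,0,0,0,0,0],[1,0,0,0,0,0,0],[1,0,0,0,0,0,0],[1,0,0,0,0,0,0],[1,0,0,0,0,0,0],[1,0,0,0,0,0,0],[1,0,0,0,0,0,0]]]' 40
```

```text
clock: 48.25
eef_pos: [549.3, -202.3, 152.4]
eef_rot: [3.141, -0.002, -0.051]
wrist_force: [1.0, -0.2, 1.3]
finger_gap: 1.0
grip_force: 0.0
clock: 49.0
eef_pos: [549.0, -202.9, 151.2]
eef_rot: [3.141, -0.002, -0.052]
wrist_force: [-0.5, 0.0, 6.1]
finger_gap: 0.348
grip_force: 40.5
```

```bash
python3 -m inch '[[[1,0,0,-0.01,0,0,0],[1,0,0,-0.03,0,0,0],[1,0,0,-0.04,0,0,0],[1,0,0,-0.04,0,0,0],[1,0,0,-0.04,0,0,0],[1,0,0,-0.038,0,0,0],[1,0,0,0,0,0,0],[1,0,0,0,0,0,0],[1,0,0,0,0,0,0]]]'; python3 d.py 538,256,345
```

```text
clock: 49.75
eef_pos: [547.8, -202.2, 346.5]
eef_rot: [-3.141, 0.002, -0.052]
wrist_force: [0.0, 0.5, -5.4]
finger_gap: 0.351
grip_force: 40.7
t 49.75 pos [ 547.8 -202.2  346.5] rpy [-3.1407e+00  2.2000e-03 -5.1800e-02] gap 0.351 q6 1.18 F [ 0.   0.5 -5.4]
538,256,345 [-0.0335 -0.4571  0.0015]
```

```bash
python3 -m inch '[[[1,-0.0026,-0.0352,0,0,0,0],[1,-0.0026,-0.0352,0,0,0,0],[1,-0.0026,-0.0352,0,0,0,0],[1,-0.0026,-0.0352,0,0,0,0],[1,-0.0026,-0.0352,0,0,0,0],[1,-0.0026,-0.0352,0,0,0,0],[1,-0.0026,-0.0352,0,0,0,0],[1,-0.0026,-0.0352,0,0,0,0],[1,-0.0026,-0.0352,0,0,0,0],[1,-0.0026,-0.0352,0,0,0,0]]]'; python3 -m inch '[[[1,-0.0026,-0.0352,0,0,0,0],[1,-0.0026,-0.0352,0,0,0,0],[1,-0.0026,-0.0347,0,0,0,0],[1,0,0,0,0,0,0],[1,0,0,0,0,0,0],[1,0,0,0,0,0,0]]]'; python3 -m inch '[[[1,0,0,0.035,0,0,0],[1,0,0,0.04,0,0,0],[1,0,0,0.04,0,0,0],[1,0,0,0.04,0,0,0],[1,0,0,0.025,0,0,0],[1,0,0,0.01,0,0,0],[1,0,0,0,0,0,0],[1,0,0,0,0,0,0],[1,0,0,0,0,0,0]]]'; python3 d.py
```

```text
clock: 50.58
eef_pos: [538.9, 151.9, 344.3]
eef_rot: [3.14, 0.006, -0.052]
wrist_force: [0.4, 0.4, -5.2]
finger_gap: 0.347
grip_force: 41.3
clock: 51.08
eef_pos: [537.2, 255.5, 344.9]
eef_rot: [3.139, 0.005, -0.051]
wrist_force: [0.2, -0.2, -5.1]
finger_gap: 0.349
grip_force: 41.7
clock: 51.83
eef_pos: [539.3, 255.5, 159.6]
eef_rot: [-3.141, -0.002, -0.053]
wrist_force: [0.2, -0.1, -4.4]
finger_gap: 0.348
grip_force: 41.5
t 51.83 pos [539.3 255.5 159.6] rpy [-3.1407e+00 -2.2000e-03 -5.2700e-02] gap 0.348 q6 1.98 F [ 0.2 -0.1 -4.4]
```

```bash
python3 -m inch '[[[1,0,0,0.004,0,0,0],[1,0,0,0.002,0,0,0],[1,0,0,0.001,0,0,0],[1,0,0,0.001,0,0,0],[1,0,0,0,0,0,0],[1,0,0,0,0,0,0]]]';python3 -m inch '[[[1,0,0,0.001,0,0,0],[1,0,0,0,0,0,0],[1,0,0,0,0,0,0]]]'
```

```text
clock: 52.33
eef_pos: [538.8, 256.0, 151.5]
eef_rot: [-3.141, -0.002, -0.052]
wrist_force: [-3.2, -1.6, 5.7]
finger_gap: 0.345
grip_force: 42.7
clock: 52.58
eef_pos: [539.1, 256.0, 151.5]
eef_rot: [-3.141, -0.002, -0.052]
wrist_force: [-4.8, -3.5, 12.2]
finger_gap: 0.344
grip_force: 43.5
```

```bash
python3 -m inch '[[[-1,0,0,0,0,0,0],[-1,0,0,0,0,0,0],[-1,0,0,0,0,0,0],[-1,0,0,0,0,0,0],[-1,0,0,0,0,0,0],[-1,0,0,-0.02,0,0,0],[-1,0,0,-0.04,0,0,0],[-1,0,0,-0.04,0,0,0],[-1,0,0,-0.04,0,0,0],[-1,0,0,-0.04,0,0,0]]]'; python3 -m inch '[[[-1,0,0,-0.013,0,0,0],[-1,0.0014,0.037,0,0,0,0],[-1,0.0014,0.037,0,0,0,0],[-1,0.0014,0.037,0,0,0,0],[-1,0.0014,0.037,0,0,0,0],[-1,0.0014,0.037,0,0,0,0],[-1,0.0014,0.037,0,0,0,0],[-1,0.0014,0.037,0,0,0,0],[-1,0.0014,0.037,0,0,0,0],[-1,0.0014,0.037,0,0,0,0]]]'; python3 -m inch '[[[-1,0.0014,0.037,0,0,0,0],[-1,0.0014,0.037,0,0,0,0],[-1,0.0014,0.037,0,0,0,0],[-1,0.0014,0.037,0,0,0,0],[-1,0.0014,0.037,0,0,0,0],[-1,0.0014,0.037,0,0,0,0],[-1,0,0,0,0,0,0],[-1,0,0,0,0,0,0],[-1,0,0,0,0,0,0],[-1,0,0,0,0,0,0]]]'; python3 d.py 530.5,-299,148;  python3 - <<'E'
from meas import *
p=eyes.capture("top");q=eyes.capture("side")
for x,r,a in sorted(shakers(p,q),key=lambda t:t[0][1]): print("shaker",x,round(r,1),np.round(a,1),atz(p,a,6))
E
```

```text
clock: 53.42
eef_pos: [537.9, 255.7, 330.6]
eef_rot: [3.141, 0.0, -0.052]
wrist_force: [0.1, 0.8, -0.4]
finger_gap: 1.001
grip_force: 0.0
clock: 54.25
eef_pos: [533.3, -79.1, 341.9]
eef_rot: [-3.142, -0.0, -0.052]
wrist_force: [0.9, -0.4, 0.0]
finger_gap: 1.0
grip_force: 0.0
clock: 55.08
eef_pos: [530.8, -298.6, 342.0]
eef_rot: [-3.141, -0.0, -0.051]
wrist_force: [-0.8, 0.5, 0.5]
finger_gap: 0.995
grip_force: 0.0
t 55.08 pos [ 530.8 -298.6  342. ] rpy [-3.1413e+00 -1.0000e-04 -5.0900e-02] gap 0.995 q6 1.02 F [-0.8  0.5  0.5]
530.5,-299,148 [-0.0002  0.0004  0.194 ]
shaker [ 693.2 -311.1  -10.4] 5.3 [191.8 401.1] [ 694.  -308.3    6. ]
shaker [ 522.5 -286.7  -16.4] 13.7 [237.1 394.4] [ 515.7 -282.5    6. ]
shaker [ 442.  -282.9   12.4] 13.2 [254.5 394.6] [ 448.3 -283.7    6. ]
shaker [ 464.3 -186.7    0.5] 4.2 [250.4 369.6] [ 462.3 -186.1    6. ]
shaker [782.1 -88.5  -8.3] 2.1 [168.9 345.6] [780.6 -87.9   6. ]
shaker [793.9  14.6  -7.7] 5.0 [166.3 319.7] [789.   14.8   6. ]
shaker [847.2 108.3   9.7] 19.4 [153.6 296. ] [838.3 110.2   6. ]
shaker [  551.4   458.2 -1197.5] 22.0 [230.9 256.6] [528.4 255.9   6. ]
```

```bash
python3 -m inch '[[[-1,0,0,0.035,0,0,0],[-1,0,0,0.04,0,0,0],[-1,0,0,0.04,0,0,0],[-1,0,0,0.04,0,0,0],[-1,0,0,0.037,0,0,0],[-1,0,0,0,0,0,0],[-1,0,0,0,0,0,0],[-1,0,0,0,0,0,0]]]';  python3 -m inch '[[[1,0,0,0,0,0,0],[1,0,0,0,0,0,0],[1,0,0,0,0,0,0],[1,0,0,0,0,0,0],[1,0,0,0,0,0,0],[1,0,0,0,0,0,0],[1,0,0,0,0,0,0],[1,0,0,0,0,0,0],[1,0,0,0,0,0,0]]]' 40
```

```text
clock: 55.95
eef_pos: [531.7, -299.9, 152.8]
eef_rot: [3.14, -0.003, -0.051]
wrist_force: [1.3, 0.0, 0.5]
finger_gap: 1.001
grip_force: 0.0
clock: 56.7
eef_pos: [531.1, -299.6, 151.2]
eef_rot: [3.141, -0.001, -0.052]
wrist_force: [-0.2, 1.9, 6.8]
finger_gap: 0.349
grip_force: 40.0
```

```bash
python3 -m inch '[[[1,0,0,-0.01,0,0,0],[1,0,0,-0.03,0,0,0],[1,0,0,-0.04,0,0,0],[1,0,0,-0.04,0,0,0],[1,0,0,-0.04,0,0,0],[1,0,0,-0.038,0,0,0],[1,0,0,0,0,0,0],[1,0,0,0,0,0,0],[1,0,0,0,0,0,0]]]'; python3 d.py 523,163,345
```

```text
clock: 57.45
eef_pos: [530.0, -299.3, 346.6]
eef_rot: [-3.141, 0.002, -0.052]
wrist_force: [-0.3, 0.7, -6.5]
finger_gap: 0.351
grip_force: 40.8
t 57.45 pos [ 530.  -299.3  346.6] rpy [-3.1405e+00  1.9000e-03 -5.1900e-02] gap 0.351 q6 1.02 F [-0.3  0.7 -6.5]
523,163,345 [-0.031  -0.4613  0.0016]
```

```bash
python3 -m inch '[[[1,-0.0024,-0.0355,0,0,0,0],[1,-0.0024,-0.0355,0,0,0,0],[1,-0.0024,-0.0355,0,0,0,0],[1,-0.0024,-0.0355,0,0,0,0],[1,-0.0024,-0.0355,0,0,0,0],[1,-0.0024,-0.0355,0,0,0,0],[1,-0.0024,-0.0355,0,0,0,0],[1,-0.0024,-0.0355,0,0,0,0],[1,-0.0024,-0.0355,0,0,0,0],[1,-0.0024,-0.0355,0,0,0,0]]]'; python3 -m inch '[[[1,-0.0024,-0.0355,0,0,0,0],[1,-0.0024,-0.0355,0,0,0,0],[1,-0.0024,-0.0355,0,0,0,0],[1,0,0,0,0,0,0],[1,0,0,0,0,0,0],[1,0,0,0,0,0,0]]]'; python3 -m inch '[[[1,0,0,0.035,0,0,0],[1,0,0,0.04,0,0,0],[1,0,0,0.04,0,0,0],[1,0,0,0.04,0,0,0],[1,0,0,0.025,0,0,0],[1,0,0,0.01,0,0,0],[1,0,0,0,0,0,0],[1,0,0,0,0,0,0],[1,0,0,0,0,0,0]]]'; python3 -m inch '[[[1,0,0,0.004,0,0,0],[1,0,0,0.002,0,0,0],[1,0,0,0.001,0,0,0],[1,0,0,0.001,0,0,0],[1,0,0,0,0,0,0],[1,0,0,0,0,0,0]]]'
```

```text
clock: 58.28
eef_pos: [523.2, 57.9, 344.4]
eef_rot: [3.141, 0.006, -0.052]
wrist_force: [0.1, -0.2, -5.6]
finger_gap: 0.349
grip_force: 41.3
clock: 58.78
eef_pos: [522.2, 162.8, 345.1]
eef_rot: [3.14, 0.005, -0.051]
wrist_force: [0.4, -0.1, -5.5]
finger_gap: 0.35
grip_force: 41.9
clock: 59.53
eef_pos: [524.4, 162.6, 159.7]
eef_rot: [-3.141, -0.002, -0.053]
wrist_force: [-0.2, 0.1, -4.4]
finger_gap: 0.349
grip_force: 41.7
clock: 60.03
eef_pos: [523.8, 163.1, 151.4]
eef_rot: [-3.141, -0.001, -0.052]
wrist_force: [-3.7, -1.3, 5.7]
finger_gap: 0.35
grip_force: 42.8
```

```bash
python3 -m inch '[[[-1,0,0,0,0,0,0],[-1,0,0,0,0,0,0],[-1,0,0,0,0,0,0],[-1,0,0,0,0,0,0],[-1,0,0,0,0,0,0],[-1,0,0,-0.02,0,0,0],[-1,0,0,-0.04,0,0,0],[-1,0,0,-0.04,0,0,0],[-1,0,0,-0.04,0,0,0],[-1,0,0,-0.04,0,0,0]]]'; python3 -m inch '[[[-1,0,0,-0.013,0,0,0],[-1,-0.0049,0.0355,0,0,0,0],[-1,-0.0049,0.0355,0,0,0,0],[-1,-0.0049,0.0355,0,0,0,0],[-1,-0.0049,0.0355,0,0,0,0],[-1,-0.0049,0.0355,0,0,0,0],[-1,-0.0049,0.0355,0,0,0,0],[-1,-0.0049,0.0355,0,0,0,0],[-1,-0.0049,0.0355,0,0,0,0],[-1,-0.0049,0.0355,0,0,0,0]]]'; python3 -m inch '[[[-1,-0.0049,0.0355,0,0,0,0],[-1,0,0,0,0,0,0],[-1,0,0,0,0,0,0],[-1,0,0,0,0,0,0],[-1,0,0,0,0,0,0]]]'; python3 d.py 456,-189.2,148;  python3 - <<'E'
from meas import *
p=eyes.capture("top");q=eyes.capture("side")
for x,r,a in sorted(shakers(p,q),key=lambda t:t[0][1]): print("shaker",x,round(r,1),np.round(a,1),atz(p,a,6))
print([(np.round(d["at"]),atz(q,d["at"],6)) for d in eyes.pinpoint(q,"shaker1")])
E
```

```text
clock: 60.87
eef_pos: [522.9, 162.9, 331.7]
eef_rot: [3.142, 0.0, -0.052]
wrist_force: [0.9, -0.1, 0.5]
finger_gap: 0.999
grip_force: 0.0
clock: 61.7
eef_pos: [462.0, -155.5, 343.0]
eef_rot: [3.141, -0.0, -0.052]
wrist_force: [1.3, -0.1, 0.6]
finger_gap: 0.999
grip_force: 0.0
clock: 62.12
eef_pos: [456.2, -188.0, 343.0]
eef_rot: [-3.141, -0.0, -0.051]
wrist_force: [-0.0, -0.3, -0.3]
finger_gap: 1.001
grip_force: 0.0
t 62.12 pos [ 456.2 -188.   343. ] rpy [-3.1412e+00 -1.0000e-04 -5.0700e-02] gap 1.001 q6 1.13 F [-0.  -0.3 -0.3]
456,-189.2,148 [-0.0002  0.0012  0.195 ]
shaker [ 698.4 -313.2  -17.7] 7.3 [192.3 401. ] [ 692.  -307.9    6. ]
shaker [ 460.7 -191.2   -0.1] 0.7 [250.7 370.7] [ 461.3 -190.4    6. ]
shaker [790.5 -81.4 -14.2] 3.2 [166.9 343.8] [788.5 -80.7   6. ]
shaker [787.7  15.4 -13. ] 3.7 [167.9 319.5] [782.5  15.5   6. ]
shaker [850.5 111.5 -12.8] 15.7 [153.5 295.7] [838.7 111.5   6. ]
shaker [527.6 172.7   5.2] 5.3 [232.3 277.8] [524.9 172.7   6. ]
shaker [529.5 273.  -79.1] 6.4 [231.6 255.9] [525.6 258.6   6. ]
[(array([195., 280.]), array([546. , 256.1,   6. ])), (array([299., 263.]), array([ 460.7, -195.7,    6. ])), (array([329., 358.]), array([ 696.7, -327.5,    6. ])), (array([259., 367.]), array([782.2, -99. ,   6. ])), (array([216., 372.]), array([851. ,  91.1,   6. ])), (array([237., 360.]), array([783.3,  -3.2,   6. ])), (array([330., 254.]), array([ 433.3, -288.1,    6. ])), (array([210., 278.]), array([530.2, 171.7,   6. ]))]
```

Both placed ones stand on the board. Third transfer.

```bash
python3 -m inch '[[[-1,0,0.0012,0.035,0,0,0],[-1,0,0,0.04,0,0,0],[-1,0,0,0.04,0,0,0],[-1,0,0,0.04,0,0,0],[-1,0,0,0.038,0,0,0],[-1,0,0,0,0,0,0],[-1,0,0,0,0,0,0],[-1,0,0,0,0,0,0]]]';  python3 -m inch '[[[1,0,0,0,0,0,0],[1,0,0,0,0,0,0],[1,0,0,0,0,0,0],[1,0,0,0,0,0,0],[1,0,0,0,0,0,0],[1,0,0,0,0,0,0],[1,0,0,0,0,0,0],[1,0,0,0,0,0,0],[1,0,0,0,0,0,0]]]' 40
```

```text
clock: 63.03
eef_pos: [457.1, -190.6, 152.5]
eef_rot: [3.141, -0.002, -0.051]
wrist_force: [1.7, -0.8, 0.8]
finger_gap: 1.001
grip_force: 0.0
clock: 63.78
eef_pos: [456.5, -190.1, 151.1]
eef_rot: [-3.141, -0.002, -0.052]
wrist_force: [0.1, 3.5, 6.0]
finger_gap: 0.348
grip_force: 34.3
```

```bash
python3 -m inch '[[[1,0,0,-0.01,0,0,0],[1,0,0,-0.03,0,0,0],[1,0,0,-0.04,0,0,0],[1,0,0,-0.04,0,0,0],[1,0,0,-0.04,0,0,0],[1,0,0,-0.038,0,0,0],[1,0,0,0,0,0,0],[1,0,0,0,0,0,0],[1,0,0,0,0,0,0]]]'; python3 d.py 445,270,345
```

```text
clock: 64.53
eef_pos: [455.5, -190.1, 347.3]
eef_rot: [-3.141, 0.001, -0.052]
wrist_force: [-1.0, -0.7, -3.4]
finger_gap: 0.35
grip_force: 35.8
t 64.53 pos [ 455.5 -190.1  347.3] rpy [-3.1412e+00  1.0000e-03 -5.1900e-02] gap 0.35 q6 1.12 F [-1.  -0.7 -3.4]
445,270,345 [-0.0343 -0.459   0.0023]
```

```bash
python3 -m inch '[[[1,-0.0026,-0.0353,0,0,0,0],[1,-0.0026,-0.0353,0,0,0,0],[1,-0.0026,-0.0353,0,0,0,0],[1,-0.0026,-0.0353,0,0,0,0],[1,-0.0026,-0.0353,0,0,0,0],[1,-0.0026,-0.0353,0,0,0,0],[1,-0.0026,-0.0353,0,0,0,0],[1,-0.0026,-0.0353,0,0,0,0],[1,-0.0026,-0.0353,0,0,0,0],[1,-0.0026,-0.0353,0,0,0,0]]]'; python3 -m inch '[[[1,-0.0026,-0.0353,0,0,0,0],[1,-0.0026,-0.0353,0,0,0,0],[1,-0.0026,-0.0353,0,0,0,0],[1,0,0,0,0,0,0],[1,0,0,0,0,0,0],[1,0,0,0,0,0,0]]]'; python3 -m inch '[[[1,0,0,0.035,0,0,0],[1,0,0,0.04,0,0,0],[1,0,0,0.04,0,0,0],[1,0,0,0.04,0,0,0],[1,0,0,0.025,0,0,0],[1,0,0,0.01,0,0,0],[1,0,0,0,0,0,0],[1,0,0,0,0,0,0],[1,0,0,0,0,0,0]]]'; python3 -m inch '[[[1,0,0,0.004,0,0,0],[1,0,0,0.002,0,0,0],[1,0,0,0.001,0,0,0],[1,0,0,0.001,0,0,0],[1,0,0,0,0,0,0],[1,0,0,0,0,0,0]]]'
```

```text
clock: 65.37
eef_pos: [446.7, 165.1, 345.2]
eef_rot: [3.14, 0.004, -0.052]
wrist_force: [1.8, -0.8, -3.3]
finger_gap: 0.349
grip_force: 36.5
clock: 65.87
eef_pos: [445.0, 269.4, 345.7]
eef_rot: [3.139, 0.004, -0.051]
wrist_force: [-0.1, -0.2, -2.8]
finger_gap: 0.346
grip_force: 37.4
clock: 66.62
eef_pos: [447.5, 270.1, 160.6]
eef_rot: [-3.14, -0.003, -0.052]
wrist_force: [1.1, 0.3, -2.2]
finger_gap: 0.345
grip_force: 37.2
clock: 67.12
eef_pos: [446.4, 270.1, 151.3]
eef_rot: [-3.141, -0.001, -0.052]
wrist_force: [-2.5, -0.4, 6.8]
finger_gap: 0.352
grip_force: 38.2
```

```bash
python3 -m inch '[[[-1,0,0,0,0,0,0],[-1,0,0,0,0,0,0],[-1,0,0,0,0,0,0],[-1,0,0,0,0,0,0],[-1,0,0,0,0,0,0],[-1,0,0,-0.02,0,0,0],[-1,0,0,-0.04,0,0,0],[-1,0,0,-0.04,0,0,0],[-1,0,0,-0.04,0,0,0],[-1,0,0,-0.04,0,0,0]]]'; python3 -m inch '[[[-1,0,0,-0.013,0,0,0],[-1,0.0013,0.0368,0,0,0,0],[-1,0.0013,0.0368,0,0,0,0],[-1,0.0013,0.0368,0,0,0,0],[-1,0.0013,0.0368,0,0,0,0],[-1,0.0013,0.0368,0,0,0,0],[-1,0.0013,0.0368,0,0,0,0],[-1,0.0013,0.0368,0,0,0,0],[-1,0.0013,0.0368,0,0,0,0],[-1,0.0013,0.0368,0,0,0,0]]]'; python3 -m inch '[[[-1,0.0013,0.0368,0,0,0,0],[-1,0.0013,0.0368,0,0,0,0],[-1,0.0013,0.0368,0,0,0,0],[-1,0.0013,0.0368,0,0,0,0],[-1,0.0013,0.0368,0,0,0,0],[-1,0.0013,0.0368,0,0,0,0],[-1,0,0,0,0,0,0],[-1,0,0,0,0,0,0],[-1,0,0,0,0,0,0],[-1,0,0,0,0,0,0]]]'; python3 d.py 437.7,-281.7,148;  python3 - <<'E'
from meas import *
p=eyes.capture("top");q=eyes.capture("side")
for x,r,a in sorted(shakers(p,q),key=lambda t:t[0][1]): print("shaker",x,round(r,1),np.round(a,1),atz(p,a,6))
print([(np.round(d["at"]),atz(q,d["at"],6)) for d in eyes.pinpoint(q,"shaker1")])
E
```

```text
clock: 67.95
eef_pos: [445.5, 269.6, 331.7]
eef_rot: [3.141, 0.0, -0.052]
wrist_force: [1.0, -1.1, -0.3]
finger_gap: 0.998
grip_force: 0.0
clock: 68.78
eef_pos: [440.0, -63.3, 342.8]
eef_rot: [3.142, -0.0, -0.052]
wrist_force: [1.2, 0.9, -0.1]
finger_gap: 0.995
grip_force: 0.0
clock: 69.62
eef_pos: [437.0, -281.5, 343.0]
eef_rot: [-3.141, -0.0, -0.051]
wrist_force: [-0.8, 0.6, 0.3]
finger_gap: 0.998
grip_force: 0.0
t 69.62 pos [ 437.  -281.5  343. ] rpy [-3.1412e+00 -1.0000e-04 -5.0800e-02] gap 0.998 q6 0.95 F [-0.8  0.6  0.3]
437.7,-281.7,148 [7.00e-04 1.00e-04 1.95e-01]
shaker [ 688.1 -311.5   -9.3] 2.3 [194.  401.1] [ 685.3 -308.3    6. ]
shaker [787.7 -89.3  -3.4] 12.6 [166.  346.1] [792.3 -89.8   6. ]
shaker [790.2  12.4  15. ] 4.8 [166.2 320.2] [789.4  12.8   6. ]
shaker [842.8 114.7 -85.2] 30.1 [153.5 297. ] [838.8 106.3   6. ]
shaker [522.5 169.7   7.3] 0.2 [232.9 278.5] [522.6 169.9   6. ]
shaker [526.1 268.9 -76.1] 3.9 [231.2 256.8] [527.3 255.1   6. ]
shaker [446.  276.8   0.6] 0.2 [251.9 250.8] [446.3 275.8   6. ]
[(array([327., 354.]), array([ 686. , -320.8,    6. ])), (array([196., 253.]), array([446.3, 269.8,   6. ])), (array([231., 362.]), array([795.8,  21.5,   6. ])), (array([258., 366.]), array([778.2, -97.6,   6. ])), (array([330., 250.]), array([ 425.8, -286. ,    6. ])), (array([211., 275.]), array([522.4, 171.3,   6. ])), (array([198., 279.]), array([542.2, 242.2,   6. ]))]
```

```bash
python3 -m inch '[[[-1,0.0007,0,0.035,0,0,0],[-1,0,0,0.04,0,0,0],[-1,0,0,0.04,0,0,0],[-1,0,0,0.04,0,0,0],[-1,0,0,0.038,0,0,0],[-1,0,0,0,0,0,0],[-1,0,0,0,0,0,0],[-1,0,0,0,0,0,0]]]';  python3 -m inch '[[[1,0,0,0,0,0,0],[1,0,0,0,0,0,0],[1,0,0,0,0,0,0],[1,0,0,0,0,0,0],[1,0,0,0,0,0,0],[1,0,0,0,0,0,0],[1,0,0,0,0,0,0],[1,0,0,0,0,0,0],[1,0,0,0,0,0,0]]]' 40
```

```text
clock: 70.53
eef_pos: [438.6, -283.1, 152.5]
eef_rot: [3.14, -0.002, -0.051]
wrist_force: [0.1, -0.1, 1.5]
finger_gap: 0.999
grip_force: 0.0
clock: 71.28
eef_pos: [438.0, -282.5, 151.1]
eef_rot: [3.141, -0.001, -0.052]
wrist_force: [-1.1, 2.5, 6.0]
finger_gap: 0.348
grip_force: 39.7
```

```bash
python3 -m inch '[[[1,0,0,-0.01,0,0,0],[1,0,0,-0.03,0,0,0],[1,0,0,-0.04,0,0,0],[1,0,0,-0.04,0,0,0],[1,0,0,-0.04,0,0,0],[1,0,0,-0.038,0,0,0],[1,0,0,0,0,0,0],[1,0,0,0,0,0,0],[1,0,0,0,0,0,0]]]'; python3 d.py 430.5,177.5,345
```

```text
clock: 72.03
eef_pos: [437.1, -282.3, 347.3]
eef_rot: [-3.141, 0.001, -0.052]
wrist_force: [1.0, -0.0, -5.2]
finger_gap: 0.345
grip_force: 40.7
t 72.03 pos [ 437.1 -282.3  347.3] rpy [-3.141e+00  1.000e-03 -5.190e-02] gap 0.345 q6 0.95 F [ 1.  -0.  -5.2]
430.5,177.5,345 [-0.0304 -0.4589  0.0023]
```

```bash
python3 -m inch '[[[1,-0.0023,-0.0353,0,0,0,0],[1,-0.0023,-0.0353,0,0,0,0],[1,-0.0023,-0.0353,0,0,0,0],[1,-0.0023,-0.0353,0,0,0,0],[1,-0.0023,-0.0353,0,0,0,0],[1,-0.0023,-0.0353,0,0,0,0],[1,-0.0023,-0.0353,0,0,0,0],[1,-0.0023,-0.0353,0,0,0,0],[1,-0.0023,-0.0353,0,0,0,0],[1,-0.0023,-0.0353,0,0,0,0]]]'; python3 -m inch '[[[1,-0.0023,-0.0353,0,0,0,0],[1,-0.0023,-0.0353,0,0,0,0],[1,-0.0023,-0.0353,0,0,0,0],[1,0,0,0,0,0,0],[1,0,0,0,0,0,0],[1,0,0,0,0,0,0]]]'; python3 -m inch '[[[1,0,0,0.035,0,0,0],[1,0,0,0.04,0,0,0],[1,0,0,0.04,0,0,0],[1,0,0,0.04,0,0,0],[1,0,0,0.025,0,0,0],[1,0,0,0.01,0,0,0],[1,0,0,0,0,0,0],[1,0,0,0,0,0,0],[1,0,0,0,0,0,0]]]'; python3 -m inch '[[[1,0,0,0.004,0,0,0],[1,0,0,0.002,0,0,0],[1,0,0,0.001,0,0,0],[1,0,0,0.001,0,0,0],[1,0,0,0,0,0,0],[1,0,0,0,0,0,0]]]'
```

```text
clock: 72.87
eef_pos: [431.3, 72.8, 345.3]
eef_rot: [3.141, 0.004, -0.052]
wrist_force: [1.5, -0.2, -4.1]
finger_gap: 0.35
grip_force: 41.3
clock: 73.37
eef_pos: [430.5, 177.1, 345.8]
eef_rot: [3.14, 0.004, -0.051]
wrist_force: [-0.1, -0.8, -3.5]
finger_gap: 0.346
grip_force: 41.9
clock: 74.12
eef_pos: [433.0, 177.3, 160.4]
eef_rot: [-3.141, -0.003, -0.053]
wrist_force: [0.6, 0.5, -2.5]
finger_gap: 0.349
grip_force: 41.6
clock: 74.62
eef_pos: [431.9, 177.6, 151.4]
eef_rot: [-3.141, -0.001, -0.052]
wrist_force: [-2.4, 0.3, 6.4]
finger_gap: 0.348
grip_force: 42.7
```

Release, rise, move clear and check.

```bash
python3 -m inch '[[[-1,0,0,0,0,0,0],[-1,0,0,0,0,0,0],[-1,0,0,0,0,0,0],[-1,0,0,0,0,0,0],[-1,0,0,0,0,0,0],[-1,0,0,-0.02,0,0,0],[-1,0,0,-0.04,0,0,0],[-1,0,0,-0.04,0,0,0],[-1,0,0,-0.04,0,0,0],[-1,0,0,-0.04,0,0,0]]]'; python3 -m inch '[[[-1,0,0,-0.013,0,0,0],[-1,0.0013,0.0368,0,0,0,0],[-1,0.0013,0.0368,0,0,0,0],[-1,0.0013,0.0368,0,0,0,0],[-1,0.0013,0.0368,0,0,0,0],[-1,0.0013,0.0368,0,0,0,0],[-1,0.0013,0.0368,0,0,0,0],[-1,0.0013,0.0368,0,0,0,0],[-1,0.0013,0.0368,0,0,0,0],[-1,0.0013,0.0368,0,0,0,0]]]'; python3 -m inch '[[[-1,0,0.03,0,0,0,0],[-1,0,0.03,0,0,0,0],[-1,0,0,0,0,0,0],[-1,0,0,0,0,0,0],[-1,0,0,0,0,0,0],[-1,0,0,0,0,0,0]]]';python3 - <<'E'
from meas import *
p=eyes.capture("top");q=eyes.capture("side")
for x,r,a in sorted(shakers(p,q),key=lambda t:t[0][1]): print("shaker",x,round(r,1),np.round(a,1),atz(p,a,6))
a=cv2.resize(q["frame"][140:265,225:325],None,fx=4.3,fy=4.3,interpolation=2)[:,:,::-1]
b=cv2.resize(p["frame"][200:285,230:340],None,fx=3.2,fy=3.2,interpolation=2)[:,:,::-1]
o=np.zeros((550,790,3),np.uint8);o[:a.shape[0],:a.shape[1]]=a;o[:b.shape[0],435:435+b.shape[1]]=b;cv2.imwrite("pics/final.png",o)
E
```

```text
clock: 75.45
eef_pos: [430.9, 177.2, 331.8]
eef_rot: [3.142, 0.0, -0.052]
wrist_force: [0.9, -1.0, 0.7]
finger_gap: 1.0
grip_force: 0.0
clock: 76.28
eef_pos: [425.4, -155.8, 342.8]
eef_rot: [3.142, -0.0, -0.052]
wrist_force: [0.8, 0.7, 0.1]
finger_gap: 0.999
grip_force: 0.0
clock: 76.78
eef_pos: [422.9, -213.1, 342.9]
eef_rot: [-3.141, 0.0, -0.051]
wrist_force: [-0.1, 0.2, 0.4]
finger_gap: 0.999
grip_force: 0.0
shaker [ 648.7 -407.   147. ] 15.2 [202.6 435.8] [ 654.  -446.1    6. ]
shaker [ 692.9 -305.3  -21.8] 0.3 [192.8 399. ] [ 689.9 -300.     6. ]
shaker [786.7 -92.3   2.1] 5.6 [166.9 346.8] [788.8 -92.6   6. ]
shaker [ 878.9  130.8 -253.1] 22.0 [154.2 296. ] [835.9 110.2   6. ]
shaker [451.5 179.   76.1] 14.8 [253.9 273.3] [440.8 187.7   6. ]
shaker [ 525.   271.1 -103.5] 5.1 [232.6 257.3] [521.9 253.    6. ]
shaker [452.  281.   -2.1] 4.4 [250.9 249.9] [450.1 279.5   6. ]
```

View pics/final.png

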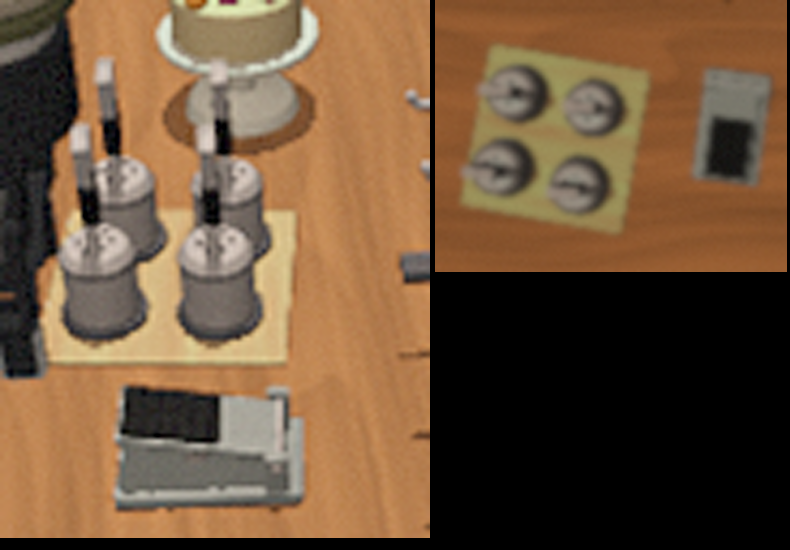

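The final picture shows all four shakers upright and inside the board's edges (left picture 100,290; 220,290; 120,215; 230,215). The pedal is up, the cake has not moved and the gripper is clear, so I hand in.

Run:
```python
from h import *
p=eyes.capture("top")
print(np.mean([atz(p,(200+v/3.2,230+(u-435)/3.2),6) for u,v in((490,45),(650,70),(622,235),(460,207))],0))
print(robot.job_done())
```

```text
[480.83375265 211.26768739   6.        ]
the job is handed in; nothing more can be done
None
```

All four shakers were put on the drying deck, the pedal was held at its stop for over two seconds, and all four now stand upright on the board; one was knocked aside on the deck and put back first. The job is handed in at about 77 s; no verdict was shown.

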